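Lay a yarn cop down in the hardness-test cradle

TASK

Tip the blue yarn cop that stands on the cradle's pad over onto its side with the fingertips and let it down gently, never dropping it, so that it lies in the two V saddles. Then push it along the saddles until its foot is home against the blue foot stop, and swing the red-knobbed keeper fully across behind its nose. Do not squeeze, lift or carry the cop (a pinch would spoil the hardness reading), and leave the other things on the worktop where they are.

Things in the scene. Friction and masses are not known exactly. Their poses are not given: they have to be found in the camera images.
- cradle: Cop cradle with a dark steel base, 194 x 64 mm, fixed. Origin on the worktop below the centre of the stop face; x runs along the cradle from the foot stop towards the nose end, z up. In its frame (mm): base plate x -16 to 178, y +-32, top at z 12; lug for the keeper x 144 to 178, y -51 to -21; black standing pad x 0 to 40, top at z 22, between side lips (inner faces y +-15, up to z 30)
- stop_face (a point): Point on the face of the blue foot stop (plate x -10 to 0, y +-22, up to z 52 mm in the cradle's frame) where the foot's centre comes to rest: cradle x 0, y 0, z 42. A cop lying home has its foot disc flat on this face, its axis along the cradle's x at z 42 and its nose end at x 158 mm
- saddle_far (a point): Bottom of the V of the second of two white 90-degree V saddles, each 10 mm thick: this one at cradle x 112, z 19 mm, the other at x 46, z 14; horns at y +-29, up to z 43. A cop just laid down lies with its nose end at about x 182 to 192, z 50 to 62; it slides home along the saddles under 1 to 2 N
- rail_mid (a point): Midway between two level steel guide rails (7 mm rod, axes at cradle y +-26, z 76 mm, from x -5 to 96, on a post at each end); they keep the cop falling true, its yarn passes between them with 2 mm to spare
- cop_blue: Blue yarn cop on a green tube, 158 mm long, about 0.12 kg; stands upright on the pad at the start, its foot 4 to 8 mm from the stop. Origin: centre of its foot disc (26 mm across); z runs from foot to nose. The yarn is 40 mm across at z 40 to 85 mm and tapers to both ends; the bare tube at the nose is 16 mm across at z 150 and 13 mm at its end. It falls over by itself once it leans by about 10 degrees
- cop_nose (a point): Centre of the cop's nose end, 158 mm from the foot disc along the cop's z.
- keeper (a joint): Keeper bar's angle: 0 = fully across behind the nose (against its end stop), about 2 = swung clear (start). It turns level about a vertical pivot, stays where it is left and moves under about 0.5 N at the knob.
- keeper_pivot (a point): Keeper's pivot axis at the height of the bar (cradle x 164, y -38, z 42 mm); top of the pivot 56 mm above the worktop. At angle a the bar points along (sin a, cos a) in the cradle's x, y.
- keeper_knob (a point): Middle of the red keeper knob, 13 mm across, 46 mm from the pivot; the upright knob spans 56 to 76 mm above the worktop, the flat steel bar below it (6 mm thick) 36 to 54 mm.
- cop_cream: Bystander: cream cop standing, 42 x 158 mm, origin under its foot.
- cop_half: Bystander: thin part-wound cop standing, 31 x 158 mm, origin under its foot.
- weight_case: Bystander: wooden case, 67 x 130 x 46 mm.
- pick_glass: Bystander: folding black magnifier, 38 x 36 x 40 mm.
- note_block: Bystander: note block, 72 x 72 x 27 mm.
- pen_blue: Bystander: blue pen lying, 140 mm.
- label_box: Bystander: card box, 43 x 67 x 49 mm.
- spool_b: Bystander: orange flanged spool, 40 x 50 mm, beside the foot-stop end of the cradle.
- weight_50: Bystander: brass weight, 24 x 30 mm, off the nose end of the cradle.
Things that resemble listed ones, but are neither listed nor needed, are in the scene too. What is shaped like the cop_blue but pink is not meant.

How it is judged:
By the outcome, as a careful person would: the job done as asked, in the order asked, and still so for the second after the job is handed in, with the robot touching nothing.
It also fails if it takes over 72 s, if anything falls off the work surface, if the arm or the gripper's body presses on something with over 40 N, if the wrist force passes 120 N, or if a joint passes its speed limit or range.

ROBOT

A 6-joint arm with a two-finger parallel gripper is mounted at the origin on a cart in front of the work surface, level with it; the furniture and walls round the work are solid. World frame = base frame: x ahead of the robot, y to its left, z up, the work surface at z = 0. Lengths are in m, angles in rad, forces in N, time in s.
With the tool pointing down it reaches from about 0.35 to 0.925 m from the base axis. Payload 6.4 kg.
Tool frame: the origin (TCP) lies midway between the tips of the shut fingers; the grasp point (between the pads) lies 19 mm behind it; y points along the fingers, z is the direction in which the jaws open and shut, and the axes are right-handed (so a half turn about y gives the same grasp; the last joint's range is limited). The gripper opens to 85 mm and grips with 20 to 120 N. Pads are 22 mm wide; open, the fingers measure 114 mm over their backs; the gripper's body (76 mm by 85 mm) begins 54 mm behind the grasp point. The pads swing forward as they close: fully open they stand 13 mm farther back than shut.
Start: joints at [-1.318, 0.245, 1.558, -0, 1.339, -0.174], TCP at [0.269, -0.592, 0.231] pointing down, gripper open.
Joint ranges: [-3.13, 3.13], [-1.02, 2.26], [0.13, 2.54], [-0.95, 4.09], [0.21, 2.88], [-2.74, 2.74]. Speed limits (rad/s): [2.57, 2.57, 3.14, 3.14, 3.14, 3.14].

INTERFACE

Orientations are given as a unit quaternion [w, x, y, z].
In Python, from cell import ctrl gives the robot as it stands.
- The arm moves only by the tool play_rows, never from a script. Its argument "moves" is a list of rows, each a list of 3 entries, a list of its own where there are three numbers: the shift along the tool's x, y, z in cm, then the turn, a rotation vector about the tool's x, y, z in rad, then the opening in per cent of the stroke, from 0 (shut) to 100 (fully open). In form: [[[x, y, z], [ax, ay, az], grip], ...]. A call has 1 to 20 rows; each row is the pose to reach, as a shift and turn from the pose measured when the call began, along the tool's axes at that moment; what a row does not reach only later rows make up. A row lasts 1/10 s, in which the tool goes at most 50 mm and 8.59 degrees, less where a joint would pass 70% of its speed; a pose out of reach is approached as far as the arm can. A call with a gripper value outside its range is refused whole. The fingers move at their own pace and stop on an object; "squeeze" is the grip in N (left out, the last holds). Time passes only in rows, so rows that repeat a pose let the fingers close. It gives the time, the measured TCP pose, the force and the opening at its end, in the units of the state.
- ctrl.state(): the state, without advancing time (a new reading comes with each control period).
- ctrl.read_camera(name): name is "scene" or "top"; returns the picture (384x512x3 uint8, red, green, blue); there is no depth.
- ctrl.camera_params(name): a dict with "camera_matrix" (3x3 intrinsics, pixels), "D" ([k1, k2, p1, p2, k3] as OpenCV has them; the pictures are not rectified), "rvec" (rotation vector, rad) and "tvec" (3), from world to camera coordinates, as OpenCV has them. Camera axes: x right, y down, z forward; pixel columns grow to the right and rows downward; lengths in m; the calibration is good to about 2 mm. A picture is of the moment at which its call begins. camera_params takes no time and is no camera call.
- ctrl.job_done(): hands the job in, once; it reports no verdict.
The state is a dict: "clock": time; "joint_pos": joint angles; "qd": joint speeds; "tau": joint torques, N m; "ee_pos": TCP position; "eef_rot": TCP orientation; "wrist_force": force on the tool from outside, world axes, zero at the start; "ft_torque": the same for the moment, N m; "opening": opening from 0.0 (shut) to 1.0 (fully open).
Only numpy, scipy, OpenCV 4.12 (cv2) and the standard library are available. Lean on these libraries where they do the work, as an engineer would, in place of code of your own. Each camera call takes 0.05 s, during which the arm holds its last target.

## Working session

There is one attempt and no reset: what is moved stays moved. The work goes in short steps, Python scripts to look and compute and a tool call to move; the robot and the scene stay as the last step left them, time stands still between calls to the robot, and variables do not carry over. Pictures are saved under pics/ and viewed, and the job is handed in when it is done.

Besides the shell and the picture viewer there is one more tool, called after ">>>" in YAML: its name, and indented under it one key for each argument. play_rows: Moves the arm, as the interface text tells. Its arguments: {"type":"object","properties":{"moves":{"type":"array","items":{"type":"array"}},"squeeze":{"type":"number"}},"required":["moves"]}

```bash
ls; mkdir -p pics
python3 - <<'E'
from cell import ctrl
import cv2
for n in("scene","top"):
    im=ctrl.read_camera(n); cv2.imwrite(f"pics/{n}0.png",im[:,:,::-1])
    p=ctrl.camera_params(n); print(n,{k:[[round(float(x),4) for x in r] if hasattr(r,'__len__') else round(float(r),4) for r in v] for k,v in p.items()})
print(ctrl.state())
E
```

```text
pics
scene {'camera_matrix': [[374.3006, 0.0, 264.5553], [0.0, 374.3006, 183.4007], [0.0, 0.0, 1.0]], 'D': [-0.0999, 0.0, 0.0, 0.0, 0.0], 'rvec': [0.9813, -2.2959, 1.1795], 'tvec': [0.3726, 0.3339, 0.696]}
top {'camera_matrix': [[381.131, 0.0, 247.264], [0.0, 381.131, 196.8124], [0.0, 0.0, 1.0]], 'D': [0.0415, 0.0, 0.0, 0.0, 0.0], 'rvec': [2.1224, -2.1456, 0.1816], 'tvec': [-0.0153, 0.5317, 1.0333]}
{'clock': 0.1, 'joint_pos': array([-1.31811557e+00,  2.45735769e-01,  1.55890094e+00,  2.00805942e-05,
        1.33870004e+00, -1.74064082e-01]), 'qd': array([ 0.00039382, -0.0013652 , -0.0028804 , -0.00103914,  0.00108759,
       -0.00333748]), 'tau': array([ 1.62116343e-03, -4.30669820e+01, -3.27128327e+01, -2.31616872e-05,
        2.84592898e-03, -5.86775748e-07]), 'ee_pos': array([ 0.2689449 , -0.59119796,  0.23029118]), 'eef_rot': array([ 0.14971585, -0.14975051,  0.69168777, -0.69045491]), 'wrist_force': array([ 0.59834811,  0.00269773, -0.12307592]), 'ft_torque': array([ 0.016961  , -0.02306936, -0.01420886]), 'opening': 0.999393653385792}
```

View pics/scene0.png

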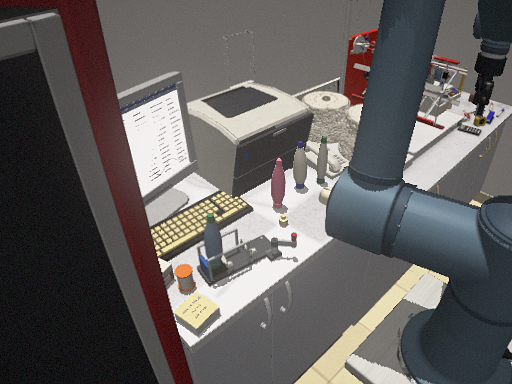

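View pics/top0.png

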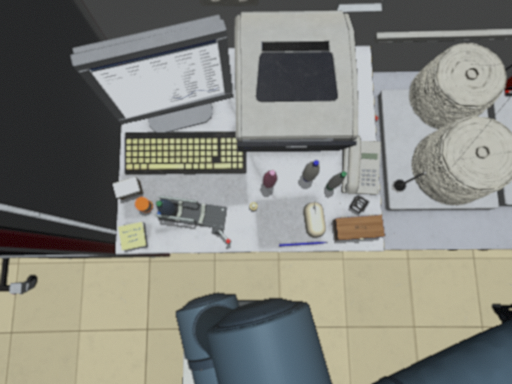

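The scene view shows the blue cop standing in the cradle near (213,235) and the red knob near (294,237). The top view shows the cradle at about (160-228, 200-228) and the knob near (228,242). I'll zoom in on both.

```bash
python3 - <<'E'
import cv2
a=cv2.imread("pics/scene0.png")[190:310,145:305]; cv2.imwrite("pics/s0z.png",cv2.resize(a,None,fx=5,fy=5,interpolation=cv2.INTER_CUBIC))
a=cv2.imread("pics/top0.png")[165:255,110:270]; cv2.imwrite("pics/t0z.png",cv2.resize(a,None,fx=5,fy=5,interpolation=cv2.INTER_CUBIC))
E
cat > h.py <<'E'
import numpy as np,cv2
from cell import ctrl
def cam(n):
    p=ctrl.camera_params(n); R,_=cv2.Rodrigues(np.array(p["rvec"],float)); return np.array(p["camera_matrix"],float),np.array(p["D"],float),R,np.array(p["tvec"],float).reshape(3)
def ray(n,uv):
    K,D,R,t=cam(n); q=cv2.undistortPoints(np.array([[uv]],float),K,D)[0,0]
    return -R.T@t, R.T@np.array([q[0],q[1],1.])
def plane(n,uv,z):
    o,d=ray(n,uv); return o+d*(z-o[2])/d[2]
def proj(n,P):
    K,D,R,t=cam(n); return cv2.projectPoints(np.array(P,float).reshape(-1,1,3),cv2.Rodrigues(R)[0],t,K,D)[0][:,0]
def tri(u1,u2):
    o1,d1=ray("scene",u1);o2,d2=ray("top",u2)
    s=np.linalg.lstsq(np.c_[d1,-d2],o2-o1,rcond=None)[0]
    a=o1+d1*s[0];b=o2+d2*s[1]; return (a+b)/2,np.linalg.norm(a-b)
E
```

```text
(no output)
```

View pics/s0z.png

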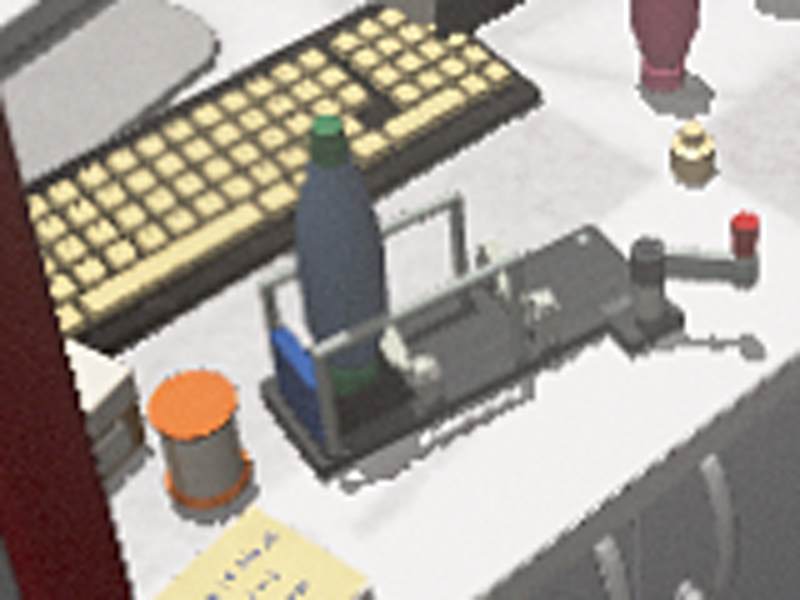

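View pics/t0z.png

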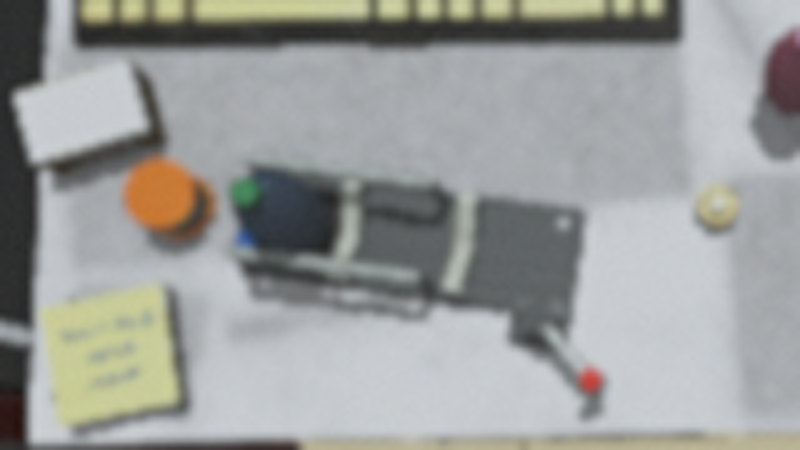

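Run:
```python
from h import *
np.set_printoptions(precision=4,suppress=True)
T=lambda u,v:((u+.5)/5-.5+110,(v+.5)/5-.5+165)
S=lambda u,v:((u+.5)/5-.5+145,(v+.5)/5-.5+190)
print("cornerNE z12",plane("top",T(582,208),.012)); print("SE(y-32 x178)",plane("top",T(571,322),.012))
print("scene x178,y32",plane("scene",S(590,226),.012)," foot corner x-16,y-32",plane("scene",S(325,470),.012))
print("scene x-16,y32",plane("scene",S(265,385),.012))
print("pivot top scene z56",plane("scene",S(648,245),.056))
print("knob top z76 scene",plane("scene",S(745,219),.076),"top",plane("top",T(591,380),.066), tri(S(745,234),T(591,380)))
print("nose z180 scene",plane("scene",S(327,124),.18),"top",plane("top",T(245,192),.175),tri(S(327,128),T(245,194)))
print("saddles horn tops: top",[plane("top",T(*p),.043) for p in((352,182),(342,258),(468,197),(453,290))])
print("rail ends top",[plane("top",T(*p),.076) for p in((250,165),(440,188),(243,254),(430,275))])
print("weight",plane("top",T(718,207),.02),"spool",plane("top",T(162,196),.045))
```

```text
cornerNE z12 [0.5101 0.0409 0.012 ]
SE(y-32 x178) [0.444  0.0473 0.012 ]
scene x178,y32 [0.5057 0.0426 0.012 ]  foot corner x-16,y-32 [0.4712 0.2391 0.012 ]
scene x-16,y32 [0.5324 0.229  0.012 ]
pivot top scene z56 [0.4416 0.0633 0.056 ]
knob top z76 scene [0.4073 0.0329 0.076 ] top [0.4077 0.0332 0.066 ] (array([0.4074, 0.033 , 0.0664]), np.float64(0.0007874340472956752))
nose z180 scene [0.4936 0.1996 0.18  ] top [0.4962 0.1984 0.175 ] (array([0.4953, 0.1984, 0.176 ]), np.float64(0.000712033392873261))
saddles horn tops: top [array([0.5218, 0.1691, 0.043 ]), array([0.4787, 0.1739, 0.043 ]), array([0.5126, 0.1036, 0.043 ]), array([0.46  , 0.1115, 0.043 ])]
rail ends top [array([0.5266, 0.2191, 0.076 ]), array([0.5127, 0.1151, 0.076 ]), array([0.4776, 0.2216, 0.076 ]), array([0.4649, 0.12  , 0.076 ])]
weight [ 0.5086 -0.0379  0.02  ] spool [0.5147 0.275  0.045 ]
```

Run:
```python
from h import *
np.set_printoptions(precision=4,suppress=True)
C=np.array([(178,32),(178,-32),(-16,-32),(-16,32),(164,-38),(-5,26),(96,26),(-5,-26),(96,-26)])/1000.
W=np.array([(.508,.0417),(.444,.0473),(.4712,.2391),(.5324,.229),(.4416,.0633),(.5266,.2191),(.5127,.1151),(.4776,.2216),(.4649,.12)])
def fit(C,W):
    c,w=C.mean(0),W.mean(0);H=(C-c).T@(W-w);U,_,V=np.linalg.svd(H);R=V.T@np.diag([1,np.sign(np.linalg.det(V.T@U.T))])@U.T
    return R,w-R@c
R,t=fit(C,W); print(R,t,np.degrees(np.arctan2(R[1,0],R[0,0]))); print((W-(C@R.T+t))*1000)
for n,p in(("nose",(.4953,.1984)),("knob",(.4074,.033)),("weight",(.5086,-.0379)),("spool",(.5147,.275))): print(n,1000*R.T@(np.array(p)-t))
# overlay
a=math=None
out=[]
im={n:cv2.imread(f"pics/{n}0.png") for n in("scene","top")}
def wp(x,y,z): return [*(R@np.array([x,y])/1000+t),z/1000]
L=[[(-16,-32,12),(178,-32,12),(178,32,12),(-16,32,12),(-16,-32,12)],[(-5,26,76),(96,26,76)],[(-5,-26,76),(96,-26,76)],[(0,-22,52),(0,22,52)],[(164,-38,0),(164,-38,56)],[(46,-29,43),(46,0,14),(46,29,43)],[(112,-29,43),(112,0,19),(112,29,43)]]
for n,(x0,y0) in(("scene",(145,190)),("top",(110,165))):
    z=cv2.resize(im[n][y0:y0+(120 if n=="scene" else 90),x0:x0+160],None,fx=5,fy=5,interpolation=cv2.INTER_CUBIC)
    for l in L:
        p=proj(n,[wp(*q) for q in l]); p=((p-[x0,y0]+.5)*5-.5).astype(int)
        cv2.polylines(z,[p.reshape(-1,1,2)],False,(0,255,255),1)
    cv2.imwrite(f"pics/ov_{n}.png",z)
```

```text
[[-0.1354  0.9908]
 [-0.9908 -0.1354]] [0.5008 0.2172] -97.78323527498348
[[-0.42    5.1847]
 [-1.0096  2.1175]
 [-0.0822  1.7047]
 [-2.2926  0.272 ]
 [ 0.6392  3.4339]
 [-0.6582  0.4581]
 [-0.8802 -3.4724]
 [ 1.8628 -4.0841]
 [ 2.8408 -5.6145]]
nose [19.3834 -2.9225]
knob [195.1636 -67.6133]
weight [251.7053  42.2561]
spool [-59.1382   5.9252]
```

View pics/ov_scene.png

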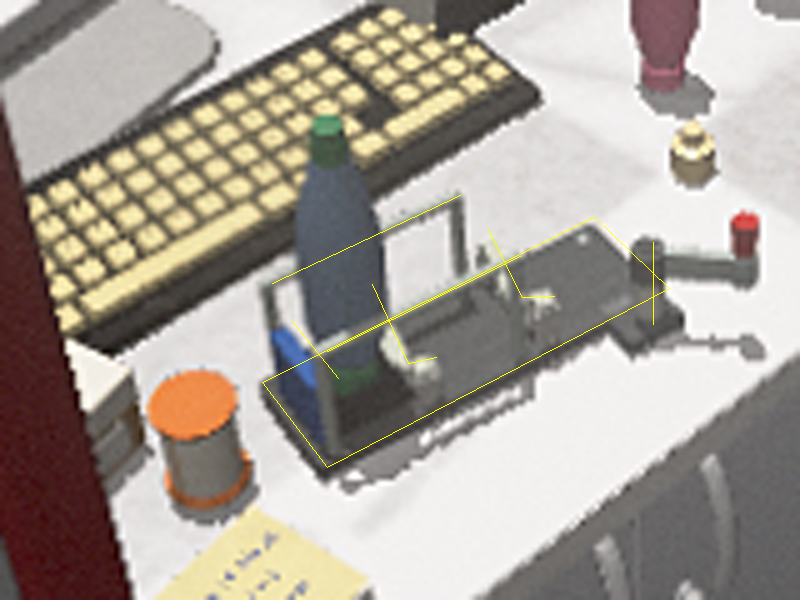

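View pics/ov_top.png

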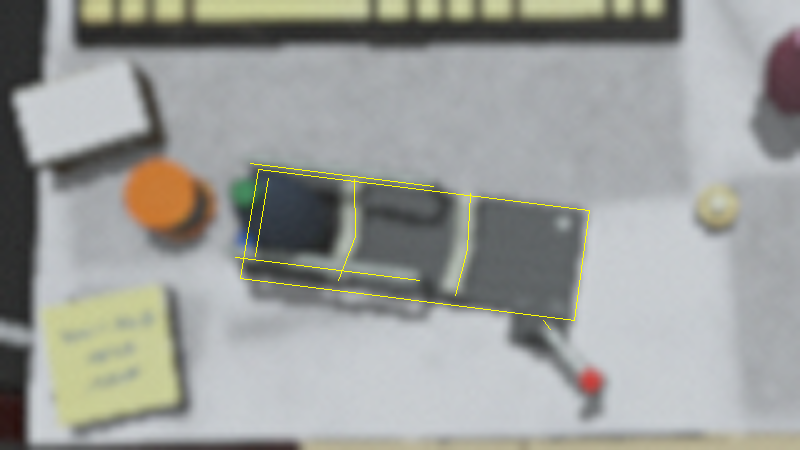

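The overlay is about 2-3 mm off along the cradle, so I'll look closer to refine it.

Run:
```python
from h import *
for n in("scene","top"):
    K,D,R,t=cam(n); print(n,-R.T@t)
def crop(n,x0,y0,w,h,f,o):
    a=cv2.imread(f"pics/{n}0.png")[y0:y0+h,x0:x0+w]; z=cv2.resize(a,None,fx=f,fy=f,interpolation=cv2.INTER_CUBIC)
    z=cv2.convertScaleAbs(z,alpha=1.5,beta=20)
    for i in range(0,w,10): cv2.putText(z,str(x0+i),(i*f,10),0,.35,(0,0,255),1); cv2.line(z,(i*f,12),(i*f,18),(0,0,255),1)
    for i in range(0,h,10): cv2.putText(z,str(y0+i),(0,i*f+4),0,.35,(0,0,255),1)
    cv2.imwrite("pics/"+o,z)
crop("top",153,192,80,58,10,"t0a.png"); crop("scene",190,208,62,50,12,"s0a.png"); crop("scene",235,225,64,40,12,"s0b.png"); crop("scene",190,245,64,45,12,"s0c.png")
```

```text
scene [-0.0258881   0.52116081  0.68002469]
top [ 0.350655   -0.01871849  1.10782803]
```

View pics/t0a.png

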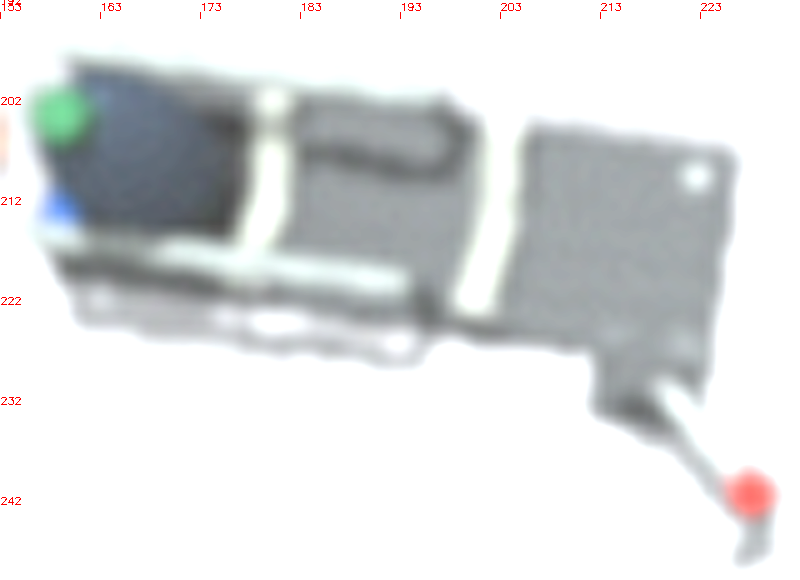

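View pics/s0b.png

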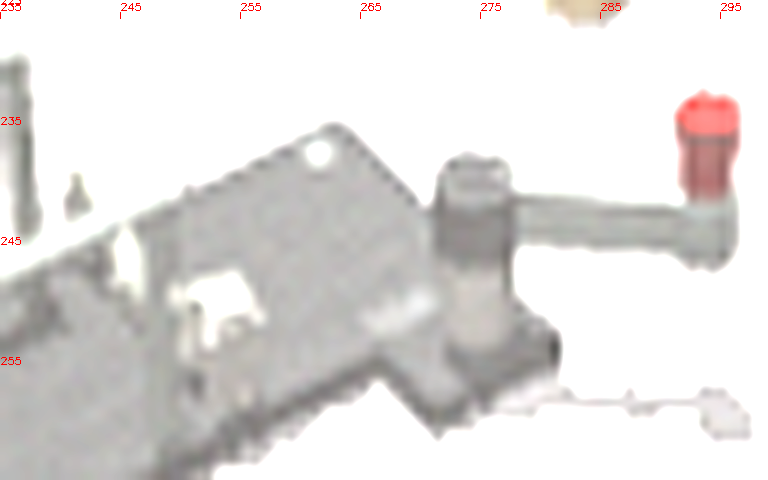

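View pics/s0c.png

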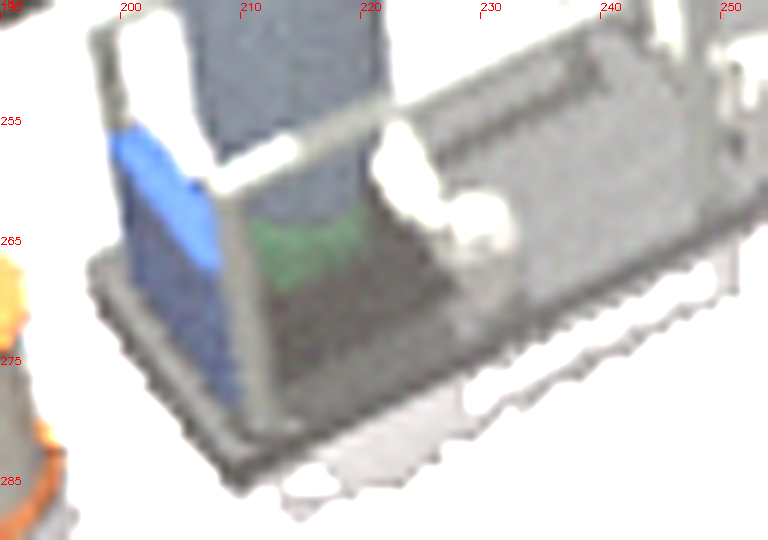

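```bash
cat > fit.py <<'E'
from h import *
from scipy.optimize import least_squares
np.set_printoptions(precision=4,suppress=True)
c=lambda x0,y0,f:(lambda u,v:(x0+(u+.5)/f-.5,y0+(v+.5)/f-.5))
T=c(153,192,10);B=c(235,225,12);Cc=c(190,245,12)
obs=[("top",T(733,152),(178,32,12)),("top",T(593,408),(144,-51,12)),("top",T(410,270),(96,-26,76)),("top",T(270,88),(46,29,43)),("top",T(473,315),(112,-29,43)),("top",T(258,255),(46,-29,43)),
("scene",B(338,125),(178,32,12)),("scene",B(474,168),(164,-38,56)),("scene",B(437,437),(144,-51,0)),("scene",Cc(240,490),(-16,-32,0)),("scene",Cc(93,265),(-16,32,12)),("scene",Cc(120,132),(-5,22,52)),("scene",Cc(480,215),(46,-29,43))]
def wp(q,p): 
    cs,sn=np.cos(q[2]),np.sin(q[2]); x,y,z=np.array(p)/1000; return [q[0]+cs*x-sn*y,q[1]+sn*x+cs*y,z]
def res(q,which=("top","scene")): return np.array([proj(n,[wp(q,p)])[0]-uv for n,uv,p in obs if n in which])
if __name__=="__main__":
  for w in (("top",),("scene",),("top","scene")):
    s=least_squares(lambda q:res(q,w).ravel(),[.5,.219,-1.7],loss="soft_l1",x_scale=[.01,.01,.05]); q=s.x
    print(w,q,np.degrees(q[2])); print(res(q,w).round(1).tolist())
    R=np.array([[np.cos(q[2]),-np.sin(q[2])],[np.sin(q[2]),np.cos(q[2])]])
    for P in((.4953,.1984),(.4074,.033)): print(1000*R.T@(np.array(P)-q[:2]))
E
python3 fit.py
```

```text
('top',) [ 0.5044  0.2183 -1.7097] -97.95913688031749
[[1.3, -1.0], [-0.4, 0.3], [-0.5, 0.9], [0.6, -1.1], [0.4, -0.5], [-1.5, 2.5]]
[20.9857 -6.3044]
[196.9637 -70.4553]
('scene',) [ 0.5017  0.2204 -1.7103] -97.99435452350302
[[-0.1, -1.3], [0.2, 0.1], [-0.1, 0.8], [-0.2, 1.8], [-1.4, -0.2], [0.3, -0.3], [0.9, -0.8]]
[22.7114 -3.3102]
[198.7287 -67.3529]
('top', 'scene') [ 0.5028  0.2194 -1.7062] -97.75565691458088
[[0.9, -0.7], [-0.7, 0.7], [-0.8, 1.4], [0.2, -0.5], [0.0, -0.1], [-1.8, 3.0], [-0.3, -1.8], [0.1, -0.5], [-0.2, 0.1], [-0.1, 1.3], [-1.4, -0.6], [0.4, -0.8], [1.0, -1.3]]
[21.791  -4.5589]
[197.54   -69.3344]
```

```bash
cat >> h.py <<'E'
from scipy.spatial.transform import Rotation as Ro
O=np.array([.5003,.2192]);YAW=np.radians(-97.8)
RC=np.array([[np.cos(YAW),-np.sin(YAW),0],[np.sin(YAW),np.cos(YAW),0],[0,0,1]])
def c2w(x,y,z): return RC@np.array([x,y,z])/1000+[O[0],O[1],0]
def w2c(p): return RC.T@(np.array(p)-[O[0],O[1],0])*1000
def tool(tilt,s=1):
    # columns tool x,y,z in world; tilt 0: y down ; tilt>0: y toward cradle -x ; tool z = s*cradle +x at tilt 0
    a=np.radians(tilt); y=np.array([-np.sin(a),0,-np.cos(a)]); z=s*np.array([np.cos(a),0,-np.sin(a)])
    return RC@np.c_[np.cross(y,z),y,z]
def st():
    s=ctrl.state(); q=s["eef_rot"]; return s,np.array(s["ee_pos"]),Ro.from_quat([q[1],q[2],q[3],q[0]]).as_matrix()
def cmd(P,R=None):
    s,p,R0=st(); R=R0 if R is None else R
    return (R0.T@(np.array(P)-p)*100).round(2).tolist(), Ro.from_matrix(R0.T@R).as_rotvec().round(3).tolist()
def show():
    s,p,R=st(); np.set_printoptions(precision=3,suppress=True)
    print("t",round(s["clock"],2),"world",p,"cradle",w2c(p).round(1),"F",s["wrist_force"],"Fcradle",RC.T@s["wrist_force"],"op",round(s["opening"],3),"j",s["joint_pos"])
    print("tool axes in cradle\n",(RC.T@R).round(3))
E
python3 - <<'E'
from h import *
show()
for s in(1,-1): print(s,cmd(c2w(185,0,300),tool(0,s)))
E
```

```text
t 0.1 world [ 0.269 -0.591  0.23 ] cradle [ 834.3 -119.2  230.3] F [ 0.598  0.003 -0.123] Fcradle [-0.084  0.592 -0.123] op 0.999 j [-1.318  0.246  1.559  0.     1.339 -0.174]
tool axes in cradle
 [[ 0.534 -0.002  0.846]
 [-0.846 -0.001  0.534]
 [-0.    -1.    -0.002]]
1 ([-44.73, -6.87, -48.56], [0.002, 0.563, 0.0])
-1 ([-44.73, -6.87, -48.56], [0.0, -2.579, -0.002])
```

>>> play_rows:
  moves:
    - [[-3,-5,-3],[0,0,0],40]
    - [[-7,-6.9,-7],[0,0.1,0],40]
    - [[-44.7,-6.9,-48.6],[0,0.563,0],40]
    - [[-44.7,-6.9,-48.6],[0,0.563,0],40]
    - [[-44.7,-6.9,-48.6],[0,0.563,0],40]
    - [[-44.7,-6.9,-48.6],[0,0.563,0],40]
    - [[-44.7,-6.9,-48.6],[0,0.563,0],40]
    - [[-44.7,-6.9,-48.6],[0,0.563,0],40]
    - [[-44.7,-6.9,-48.6],[0,0.563,0],40]
    - [[-44.7,-6.9,-48.6],[0,0.563,0],40]
    - [[-44.7,-6.9,-48.6],[0,0.563,0],40]
    - [[-44.7,-6.9,-48.6],[0,0.563,0],40]
    - [[-44.7,-6.9,-48.6],[0,0.563,0],40]
    - [[-44.7,-6.9,-48.6],[0,0.563,0],40]
    - [[-44.7,-6.9,-48.6],[0,0.563,0],40]
    - [[-44.7,-6.9,-48.6],[0,0.563,0],40]
  squeeze: 20

```text
clock: 1.7
ee_pos: [0.4744, 0.0366, 0.2998]
eef_rot: [-0.048, 0.047, 0.706, -0.705]
wrist_force: [0.1, -0.3, 0.2]
opening: 0.4
```

Run:
```python
from h import *
show(); print(cmd(c2w(215,0,130),tool(55)))
```

```text
t 1.7 world [0.474 0.037 0.3  ] cradle [184.4  -0.8 299.8] F [ 0.051 -0.279  0.191] Fcradle [0.269 0.088 0.191] op 0.4 j [-0.163 -0.229  1.91   0.001  1.462  1.543]
tool axes in cradle
 [[ 0.002 -0.001  1.   ]
 [-1.    -0.002  0.002]
 [ 0.002 -1.    -0.001]]
([-0.11, 16.97, 3.08], [-0.959, 0.001, 0.002])
```

>>> play_rows:
  moves:
    - [[0,3,1],[-0.14,0,0],40]
    - [[0,6,2],[-0.28,0,0],40]
    - [[0,9,3],[-0.42,0,0],40]
    - [[0,12,3],[-0.56,0,0],40]
    - [[0,15,3],[-0.7,0,0],40]
    - [[0,17,3.1],[-0.84,0,0],40]
    - [[0,17,3.1],[-0.96,0,0],40]
    - [[0,17,3.1],[-0.96,0,0],40]

```text
clock: 2.5
ee_pos: [0.4686, 0.0044, 0.1272]
eef_rot: [-0.025, 0.066, 0.952, -0.298]
wrist_force: [0.5, -0.9, -0.0]
opening: 0.401
```

Run:
```python
from h import *
show()
for n in("scene","top"):
    im=ctrl.read_camera(n); cv2.imwrite(f"pics/{n}1.png",im[:,:,::-1])
```

```text
t 2.5 world [0.469 0.004 0.127] cradle [217.2  -2.3 127.2] F [ 0.518 -0.85  -0.003] Fcradle [ 0.772  0.629 -0.003] op 0.401 j [-0.665  0.182  2.081  0.788  1.527  0.736]
tool axes in cradle
 [[-0.004 -0.822  0.57 ]
 [-1.    -0.001 -0.008]
 [ 0.008 -0.57  -0.821]]
```

View pics/scene1.png

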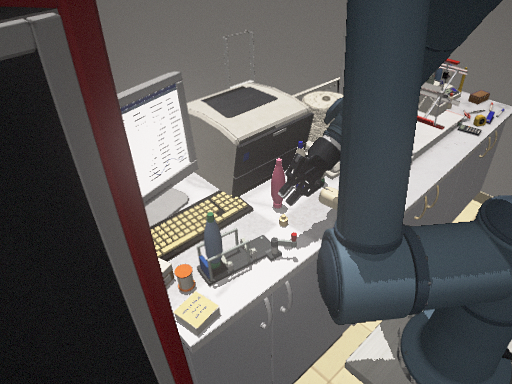

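View pics/top1.png

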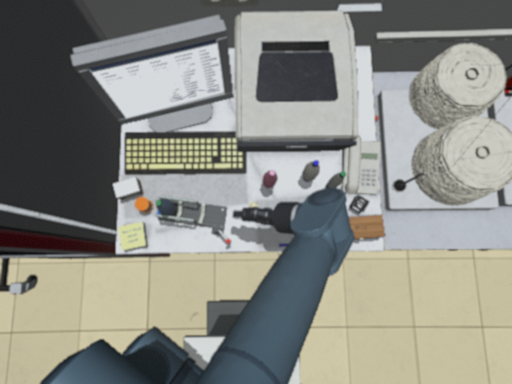

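Run:
```python
from h import *
s,p,R=st()
print(proj("top",[p]),proj("scene",[p]))
for nm,uv in(("pink nose",(271,172)),("cream",(315,164)),("half",(342,175))): print(nm,plane("top",uv,.158), w2c(plane("top",uv,.158)))
def crop(n,x0,y0,w,h,f,o):
    a=cv2.imread(f"pics/{n}1.png")[y0:y0+h,x0:x0+w]; z=cv2.resize(a,None,fx=f,fy=f,interpolation=cv2.INTER_CUBIC)
    z=cv2.convertScaleAbs(z,alpha=1.5,beta=20)
    q=(proj(n,[p])[0]-[x0,y0]+.5)*f-.5
    cv2.circle(z,tuple(int(v) for v in q),4,(0,0,255),1)
    cv2.imwrite("pics/"+o,z)
crop("top",210,160,140,90,5,"t1a.png");crop("scene",240,140,120,100,6,"s1a.png")
```

```text
[[237.46307708 214.84854167]] [[283.18786509 198.62552264]]
pink nose [ 0.5758791 -0.0821551  0.158    ] [288.30965541 115.77841396 158.        ]
cream [ 0.59559249 -0.19522524  0.158     ] [397.65823874 150.65478795 158.        ]
half [ 0.56593894 -0.26260995  0.158     ] [468.44394253 130.4207479  158.        ]
```

View pics/t1a.png

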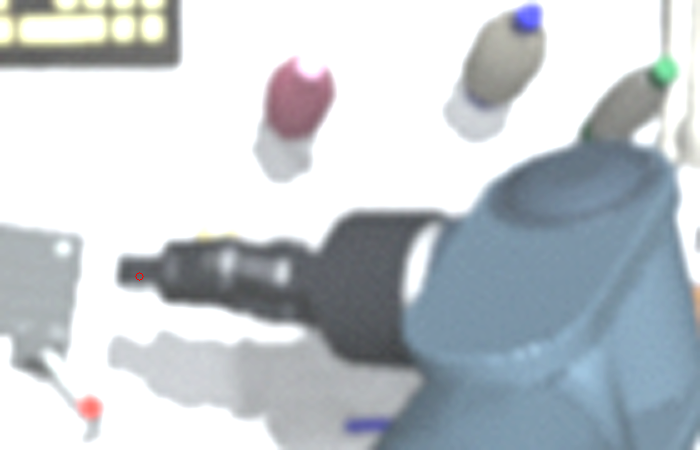

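View pics/s1a.png

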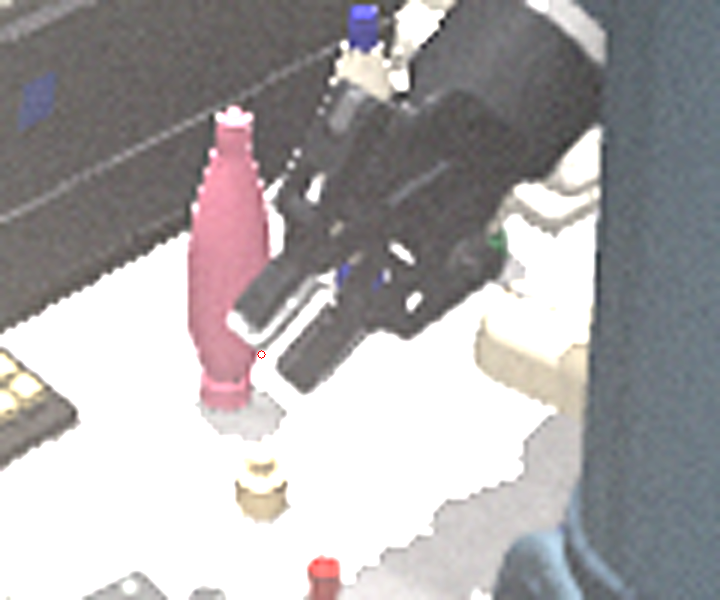

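```bash
sed -i 's/^O=.*;YAW/O=np.array([.4967,.2190]);YAW/' h.py
python3 - <<'E'
from h import *
show(); print("nose now",w2c([.4933,.1984,.176]))
for P,t in(((170,0,230),25),((70,0,250),0),((20,0,215),0)): print(cmd(c2w(*P),tool(t)))
E
```

```text
t 2.6 world [0.47  0.005 0.13 ] cradle [215.7   2.7 129.7] F [ 0.5   -0.177 -0.229] Fcradle [ 0.107  0.52  -0.229] op 0.397 j [-0.661  0.177  2.079  0.788  1.526  0.737]
tool axes in cradle
 [[-0.001 -0.819  0.574]
 [-1.    -0.001 -0.002]
 [ 0.002 -0.574 -0.819]]
nose now [ 20.871  -0.573 176.   ]
([0.29, -2.02, -10.83], [0.523, -0.002, 0.001])
([0.3, 5.02, -18.21], [0.959, -0.001, 0.001])
([0.3, 11.12, -18.22], [0.959, -0.001, 0.001])
```

>>> play_rows:
  moves:
    - [[0.1,-1,-4],[0.14,0,0],40]
    - [[0.2,-2,-8],[0.28,0,0],40]
    - [[0.3,-2,-11],[0.42,0,0],40]
    - [[0.3,0,-14],[0.56,0,0],40]
    - [[0.3,2,-16],[0.7,0,0],40]
    - [[0.3,5,-18.2],[0.84,0,0],40]
    - [[0.3,5,-18.2],[0.959,0,0],40]
    - [[0.3,8,-18.2],[0.959,0,0],40]
    - [[0.3,11.1,-18.2],[0.959,0,0],40]
    - [[0.3,11.1,-18.2],[0.959,0,0],40]
    - [[0.3,11.1,-18.2],[0.959,0,0],40]

```text
clock: 3.7
ee_pos: [0.4939, 0.1995, 0.2167]
eef_rot: [-0.047, 0.048, 0.706, -0.705]
wrist_force: [-0.3, 0.1, 0.3]
opening: 0.396
```

Run:
```python
from h import *
show(); print(cmd(c2w(20,0,150),tool(0)))
s,p,R=st()
for n,x0,y0,w,h,f in(("scene",180,170,80,80,7),("top",140,180,60,50,10)):
    im=np.ascontiguousarray(ctrl.read_camera(n)[:,:,::-1]); cv2.imwrite(f"pics/{n}2.png",im)
    z=cv2.resize(im[y0:y0+h,x0:x0+w],None,fx=f,fy=f,interpolation=cv2.INTER_CUBIC); z=cv2.convertScaleAbs(z,alpha=1.5,beta=20)
    q=(proj(n,[p])[0]-[x0,y0]+.5)*f-.5; cv2.circle(z,tuple(int(v) for v in q),4,(0,0,255),1)
    cv2.imwrite(f"pics/{n}2a.png",z)
```

```text
t 3.7 world [0.494 0.2   0.217] cradle [ 19.7  -0.1 216.7] F [-0.258  0.134  0.331] Fcradle [-0.098 -0.274  0.331] op 0.396 j [ 0.171 -0.018  1.871 -0.     1.286  1.877]
tool axes in cradle
 [[ 0.001 -0.     1.   ]
 [-1.     0.002  0.001]
 [-0.002 -1.    -0.   ]]
([-0.0, 6.67, 0.03], [0.0, 0.001, -0.002])
```

View pics/scene2a.png

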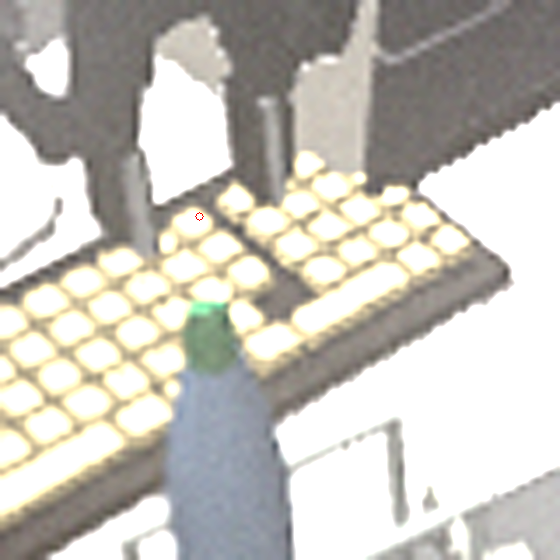

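View pics/top2a.png

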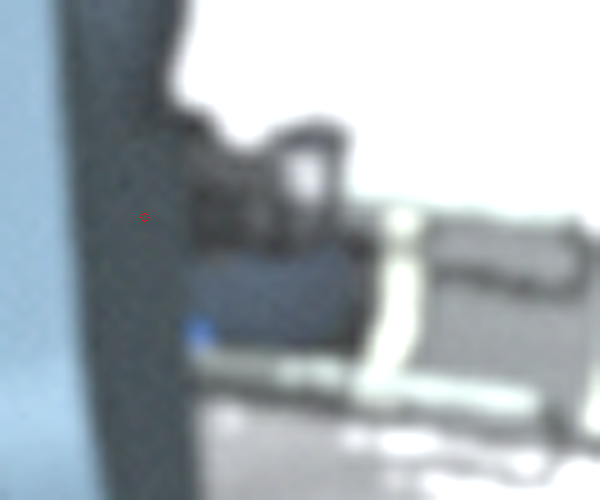

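Run:
```python
from h import *
f=7
for x in(17,20,23): print(x,((proj("scene",[c2w(x,0,180)])[0]-[180,170]+.5)*f-.5).round(0))
print([ ((proj("scene",[c2w(20+d,0,223)])[0]-[180,170]+.5)*f-.5).round(0) for d in(-31,-17,17,31)])
```

```text
17 [205. 316.]
20 [213. 313.]
23 [222. 309.]
[array([102., 238.]), array([146., 220.]), array([250., 177.]), array([291., 160.])]
```

>>> play_rows:
  moves:
    - [[0,2,0],[0,0,0],40]
    - [[0,3.5,0],[0,0,0],40]
    - [[0,4.5,0],[0,0,0],40]
    - [[0,5.3,0],[0,0,0],40]
    - [[0,5.9,0],[0,0,0],40]
    - [[0,5.9,0],[0,0,0],40]

```text
clock: 4.4
ee_pos: [0.4942, 0.1984, 0.1572]
eef_rot: [-0.048, 0.049, 0.706, -0.705]
wrist_force: [-0.4, -0.0, 0.2]
opening: 0.401
```

Run:
```python
from h import *
show()
for n,x0,y0,w,h,f in(("scene",180,190,80,80,7),):
    im=np.ascontiguousarray(ctrl.read_camera(n)[:,:,::-1]); cv2.imwrite(f"pics/{n}3.png",im)
    z=cv2.resize(im[y0:y0+h,x0:x0+w],None,fx=f,fy=f,interpolation=cv2.INTER_CUBIC); z=cv2.convertScaleAbs(z,alpha=1.5,beta=20)
    cv2.imwrite(f"pics/{n}3a.png",z)
```

```text
t 4.4 world [0.494 0.198 0.157] cradle [ 20.7   0.3 157.2] F [-0.412 -0.037  0.152] Fcradle [ 0.092 -0.403  0.152] op 0.401 j [0.169 0.052 1.917 0.    1.172 1.877]
tool axes in cradle
 [[-0.001 -0.     1.   ]
 [-1.     0.001 -0.001]
 [-0.001 -1.    -0.   ]]
```

View pics/scene3a.png

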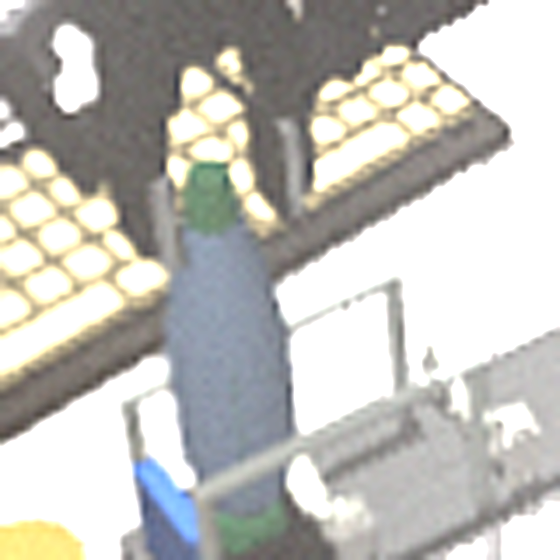

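The scene view shows both fingers straddling the green nose without touching it: the rear tip is near (165,270) and the front tip near (270,230). Next I'll tabulate the arc.

```bash
cat > arc.py <<'E'
from h import *
xc=20.7; S=141
def pos(phi,s=S):
    a=np.radians(phi); return np.array([xc+13+s*np.sin(a)-13*np.cos(a), 22+s*np.cos(a)+13*np.sin(a)])
if __name__=="__main__":
  p0=w2c(st()[1]); 
  for phi in range(0,85,3):
    x,z=pos(phi); t=min(phi,55); print(phi,"tool row:",round(-(z-p0[2])/10,2),round((x-p0[0])/10,2),round(-np.radians(t),3),"xz",round(x),round(z))
E
python3 arc.py
```

```text
0 tool row: -0.52 0.02 -0.0 xz 21 163
3 tool row: -0.56 0.76 -0.052 xz 28 163
6 tool row: -0.57 1.5 -0.105 xz 36 164
9 tool row: -0.55 2.24 -0.157 xz 43 163
12 tool row: -0.48 2.98 -0.209 xz 50 163
15 tool row: -0.37 3.71 -0.262 xz 58 162
18 tool row: -0.23 4.44 -0.314 xz 65 160
21 tool row: -0.05 5.16 -0.367 xz 72 158
24 tool row: 0.17 5.86 -0.419 xz 79 156
27 tool row: 0.43 6.56 -0.471 xz 86 154
30 tool row: 0.72 7.24 -0.524 xz 93 151
33 tool row: 1.05 7.91 -0.576 xz 100 147
36 tool row: 1.41 8.55 -0.628 xz 106 144
39 tool row: 1.81 9.18 -0.681 xz 112 140
42 tool row: 2.24 9.79 -0.733 xz 118 135
45 tool row: 2.69 10.37 -0.785 xz 124 131
48 tool row: 3.18 10.93 -0.838 xz 130 126
51 tool row: 3.7 11.46 -0.89 xz 135 121
54 tool row: 4.24 11.96 -0.942 xz 140 115
57 tool row: 4.81 12.43 -0.96 xz 145 110
60 tool row: 5.41 12.88 -0.96 xz 149 104
63 tool row: 6.02 13.29 -0.96 xz 153 98
66 tool row: 6.66 13.67 -0.96 xz 157 91
69 tool row: 7.32 14.01 -0.96 xz 161 85
72 tool row: 7.99 14.33 -0.96 xz 164 78
75 tool row: 8.68 14.6 -0.96 xz 167 71
78 tool row: 9.38 14.84 -0.96 xz 169 64
81 tool row: 10.09 15.04 -0.96 xz 171 57
84 tool row: 10.82 15.2 -0.96 xz 173 50
```

>>> play_rows:
  moves:
    - [[0,-0.5,0],[0,0,0],32]
    - [[0,-0.5,0],[0,0,0],32]
    - [[0,-0.5,0.4],[-0.026,0,0],32]
    - [[0,-0.55,0.75],[-0.05,0,0],32]
    - [[0,-0.55,1.1],[-0.08,0,0],32]
    - [[0,-0.55,1.5],[-0.105,0,0],32]
    - [[0,-0.55,1.85],[-0.13,0,0],32]
    - [[0,-0.55,2.2],[-0.157,0,0],32]
    - [[0,-0.5,2.6],[-0.183,0,0],32]
    - [[0,-0.5,3.0],[-0.21,0,0],32]
    - [[0,-0.5,3.0],[-0.21,0,0],32]

```text
clock: 5.55
ee_pos: [0.4904, 0.1677, 0.1627]
eef_rot: [-0.043, 0.055, 0.776, -0.627]
wrist_force: [-1.0, -0.3, -0.3]
opening: 0.32
```

```bash
cat > look.py <<'E'
import sys
from h import *
n,k,x0,y0,w,h,f=sys.argv[1],sys.argv[2],*map(int,sys.argv[3:8])
show()
im=np.ascontiguousarray(ctrl.read_camera(n)[:,:,::-1]); cv2.imwrite(f"pics/{n}{k}.png",im)
z=cv2.resize(im[y0:y0+h,x0:x0+w],None,fx=f,fy=f,interpolation=cv2.INTER_CUBIC); z=cv2.convertScaleAbs(z,alpha=1.5,beta=20)
cv2.imwrite(f"pics/{n}{k}a.png",z)
E
python3 look.py scene 4 180 180 100 90 7; python3 arc.py | awk '$1>=12&&$1<=60'
```

```text
t 5.55 world [0.49  0.168 0.163] cradle [ 51.7   0.7 162.7] F [-0.986 -0.349 -0.302] Fcradle [ 0.479 -0.929 -0.302] op 0.32 j [ 0.005 -0.037  2.006  0.229  1.15   1.623]
tool axes in cradle
 [[-0.003 -0.21   0.978]
 [-1.     0.002 -0.003]
 [-0.002 -0.978 -0.21 ]]
12 tool row: 0.02 -0.1 -0.209 xz 50 163
15 tool row: 0.13 0.63 -0.262 xz 58 162
18 tool row: 0.27 1.36 -0.314 xz 65 160
21 tool row: 0.45 2.08 -0.367 xz 72 158
24 tool row: 0.67 2.79 -0.419 xz 79 156
27 tool row: 0.93 3.48 -0.471 xz 86 154
30 tool row: 1.22 4.16 -0.524 xz 93 151
33 tool row: 1.55 4.83 -0.576 xz 100 147
36 tool row: 1.91 5.47 -0.628 xz 106 144
39 tool row: 2.31 6.1 -0.681 xz 112 140
42 tool row: 2.73 6.71 -0.733 xz 118 135
45 tool row: 3.19 7.29 -0.785 xz 124 131
48 tool row: 3.68 7.85 -0.838 xz 130 126
51 tool row: 4.2 8.38 -0.89 xz 135 121
54 tool row: 4.74 8.88 -0.942 xz 140 115
57 tool row: 5.31 9.35 -0.96 xz 145 110
60 tool row: 5.91 9.8 -0.96 xz 149 104
```

View pics/scene4a.png

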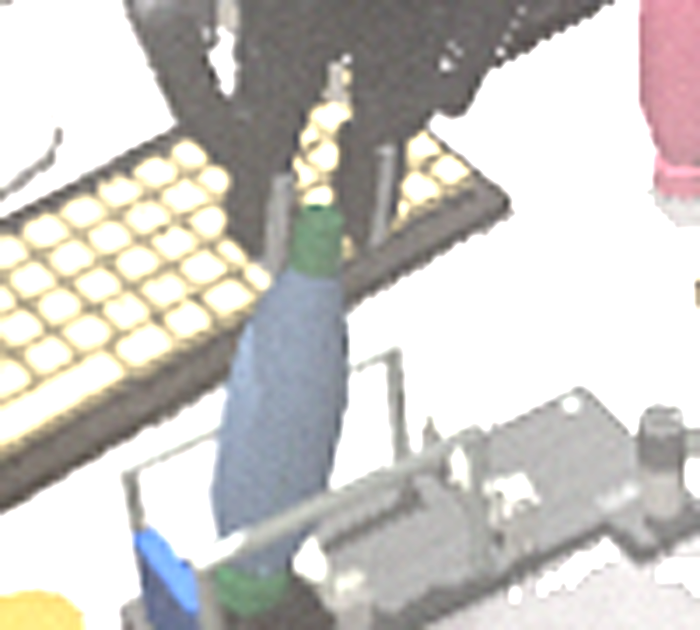

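The cop leans about 10° and its green nose at (318,210) sits between the fingers. I'll continue, with rows worked out in the current tool frame.

```bash
cat > arc2.py <<'E'
import sys
from arc import *
a,b,d=map(float,sys.argv[1:4]); tm=float(sys.argv[4])
for phi in np.arange(a,b+.1,d):
    x,z=pos(phi); c,r=cmd(c2w(x,0,z),tool(min(phi,tm))); print(round(phi,1),np.round(c,2).tolist(),np.round(r,3).tolist())
E
python3 arc2.py 14 50 2 55
```

```text
14.0 [0.07, 0.0, 0.4] [-0.034, -0.002, -0.002]
16.0 [0.07, -0.02, 0.89] [-0.069, -0.002, -0.002]
18.0 [0.07, -0.02, 1.38] [-0.104, -0.002, -0.002]
20.0 [0.07, -0.01, 1.88] [-0.138, -0.002, -0.002]
22.0 [0.07, 0.03, 2.37] [-0.173, -0.002, -0.002]
24.0 [0.07, 0.07, 2.86] [-0.208, -0.002, -0.002]
26.0 [0.07, 0.14, 3.35] [-0.243, -0.002, -0.002]
28.0 [0.07, 0.22, 3.84] [-0.278, -0.002, -0.002]
30.0 [0.07, 0.32, 4.33] [-0.313, -0.002, -0.003]
32.0 [0.06, 0.44, 4.81] [-0.348, -0.002, -0.003]
34.0 [0.06, 0.57, 5.28] [-0.383, -0.002, -0.003]
36.0 [0.06, 0.72, 5.75] [-0.418, -0.002, -0.003]
38.0 [0.06, 0.89, 6.22] [-0.453, -0.002, -0.003]
40.0 [0.06, 1.07, 6.68] [-0.487, -0.002, -0.003]
42.0 [0.06, 1.27, 7.13] [-0.522, -0.002, -0.003]
44.0 [0.06, 1.48, 7.58] [-0.557, -0.001, -0.003]
46.0 [0.06, 1.71, 8.01] [-0.592, -0.001, -0.003]
48.0 [0.06, 1.96, 8.44] [-0.627, -0.001, -0.003]
50.0 [0.06, 2.22, 8.86] [-0.662, -0.001, -0.003]
```

>>> play_rows:
  moves:
    - [[0,0,0.2],[-0.02,0,0],32]
    - [[0,0,0.4],[-0.034,0,0],32]
    - [[0,0,0.65],[-0.05,0,0],32]
    - [[0,0,0.9],[-0.07,0,0],32]
    - [[0,0,1.15],[-0.087,0,0],32]
    - [[0,0,1.4],[-0.104,0,0],32]
    - [[0,0,1.65],[-0.12,0,0],32]
    - [[0,0,1.9],[-0.138,0,0],32]
    - [[0,0,2.4],[-0.173,0,0],32]
    - [[0,0.1,2.85],[-0.208,0,0],32]
    - [[0,0.15,3.35],[-0.243,0,0],32]
    - [[0,0.2,3.85],[-0.278,0,0],32]
    - [[0,0.2,3.85],[-0.278,0,0],32]

```text
clock: 6.9
ee_pos: [0.4851, 0.1302, 0.1521]
eef_rot: [-0.036, 0.06, 0.855, -0.514]
wrist_force: [0.5, -0.0, 0.2]
opening: 0.318
```

```bash
python3 look.py scene 5 180 180 100 90 7;  python3 arc2.py 28 58 2 55
```

```text
t 6.9 world [0.485 0.13  0.152] cradle [ 89.5   0.5 152.1] F [ 0.489 -0.037  0.157] Fcradle [-0.03   0.49   0.157] op 0.318 j [-0.217 -0.054  2.094  0.528  1.195  1.273]
tool axes in cradle
 [[-0.005 -0.47   0.883]
 [-1.     0.003 -0.004]
 [-0.001 -0.883 -0.47 ]]
28.0 [0.07, 0.02, -0.06] [-0.0, -0.003, -0.003]
30.0 [0.07, -0.01, 0.43] [-0.035, -0.003, -0.003]
32.0 [0.07, -0.03, 0.92] [-0.07, -0.003, -0.003]
34.0 [0.06, -0.03, 1.42] [-0.105, -0.003, -0.003]
36.0 [0.06, -0.02, 1.91] [-0.14, -0.003, -0.003]
38.0 [0.06, 0.01, 2.4] [-0.175, -0.003, -0.003]
40.0 [0.06, 0.06, 2.9] [-0.21, -0.003, -0.003]
42.0 [0.06, 0.13, 3.39] [-0.244, -0.003, -0.003]
44.0 [0.06, 0.21, 3.87] [-0.279, -0.003, -0.003]
46.0 [0.06, 0.31, 4.36] [-0.314, -0.003, -0.003]
48.0 [0.06, 0.43, 4.84] [-0.349, -0.002, -0.003]
50.0 [0.05, 0.56, 5.31] [-0.384, -0.002, -0.003]
52.0 [0.05, 0.72, 5.78] [-0.419, -0.002, -0.004]
54.0 [0.05, 0.88, 6.25] [-0.454, -0.002, -0.004]
56.0 [0.05, 1.07, 6.71] [-0.471, -0.002, -0.004]
58.0 [0.05, 1.26, 7.16] [-0.471, -0.002, -0.004]
```

View pics/scene5a.png

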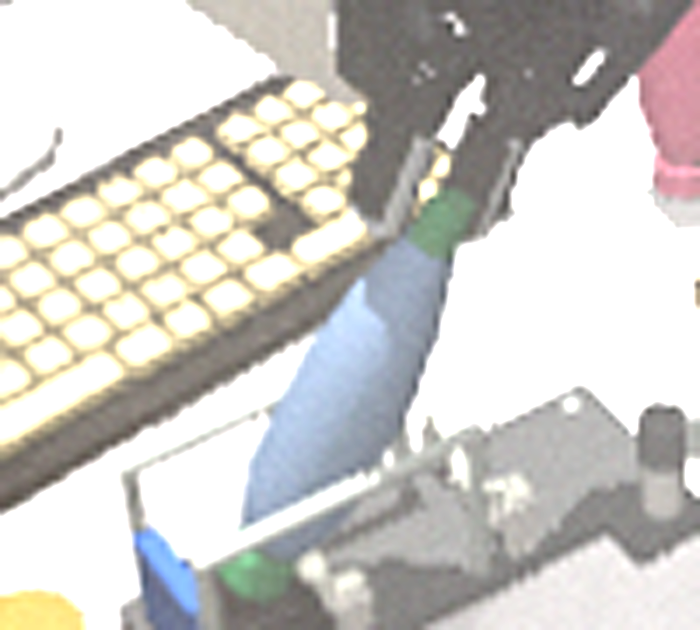

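The cop leans about 30°, resting on the front finger with its nose at (445,200). I'll continue.

>>> play_rows:
  moves:
    - [[0,0,0.4],[-0.035,0,0],32]
    - [[0,0,0.9],[-0.07,0,0],32]
    - [[0,0,1.4],[-0.105,0,0],32]
    - [[0,0,1.9],[-0.14,0,0],32]
    - [[0,0,2.4],[-0.175,0,0],32]
    - [[0,0.05,2.9],[-0.21,0,0],32]
    - [[0,0.1,3.4],[-0.244,0,0],32]
    - [[0,0.2,3.9],[-0.279,0,0],32]
    - [[0,0.3,4.35],[-0.314,0,0],32]
    - [[0,0.4,4.85],[-0.349,0,0],32]
    - [[0,0.55,5.3],[-0.384,0,0],32]
    - [[0,0.7,5.8],[-0.419,0,0],32]
    - [[0,0.9,6.25],[-0.454,0,0],32]
    - [[0,0.9,6.25],[-0.454,0,0],32]

```text
clock: 8.35
ee_pos: [0.4781, 0.08, 0.1145]
eef_rot: [-0.022, 0.067, 0.949, -0.308]
wrist_force: [1.0, 0.1, -0.8]
opening: 0.322
```

```bash
python3 look.py scene 6 180 180 110 90 7;  python3 arc2.py 54 82 2 55
```

```text
t 8.35 world [0.478 0.08  0.114] cradle [140.2   0.4 114.5] F [ 1.009  0.101 -0.768] Fcradle [-0.237  0.986 -0.768] op 0.322 j [-0.513  0.161  2.128  0.87   1.405  0.792]
tool axes in cradle
 [[-0.005 -0.809  0.588]
 [-1.     0.003 -0.003]
 [ 0.001 -0.588 -0.809]]
54.0 [0.06, -0.03, -0.03] [-0.001, -0.002, -0.004]
56.0 [0.06, -0.07, 0.46] [-0.018, -0.002, -0.004]
58.0 [0.06, -0.09, 0.96] [-0.018, -0.002, -0.004]
60.0 [0.06, -0.09, 1.45] [-0.018, -0.002, -0.004]
62.0 [0.06, -0.07, 1.94] [-0.018, -0.002, -0.004]
64.0 [0.05, -0.04, 2.44] [-0.018, -0.002, -0.004]
66.0 [0.05, 0.01, 2.93] [-0.018, -0.002, -0.004]
68.0 [0.05, 0.08, 3.42] [-0.018, -0.002, -0.004]
70.0 [0.05, 0.16, 3.91] [-0.018, -0.002, -0.004]
72.0 [0.05, 0.26, 4.39] [-0.018, -0.002, -0.004]
74.0 [0.05, 0.38, 4.87] [-0.018, -0.002, -0.004]
76.0 [0.05, 0.51, 5.34] [-0.018, -0.002, -0.004]
78.0 [0.05, 0.66, 5.82] [-0.018, -0.002, -0.004]
80.0 [0.05, 0.83, 6.28] [-0.018, -0.002, -0.004]
82.0 [0.05, 1.01, 6.74] [-0.018, -0.002, -0.004]
```

View pics/scene6a.png

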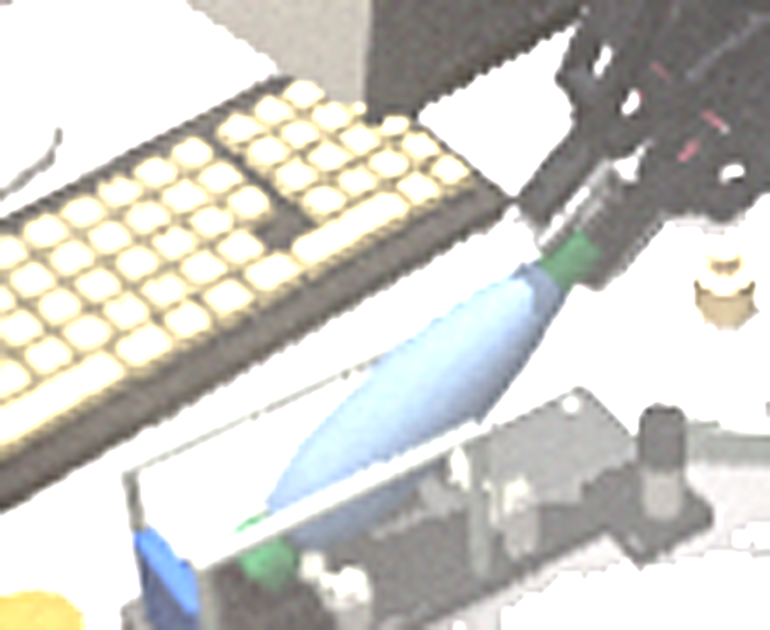

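The cop is at about 55°, its foot still on the pad and its nose resting on the front finger. I'll continue down.

>>> play_rows:
  moves:
    - [[0,-0.05,0.45],[-0.018,0,0],32]
    - [[0,-0.1,0.95],[-0.018,0,0],32]
    - [[0,-0.1,1.45],[-0.018,0,0],32]
    - [[0,-0.05,1.95],[-0.018,0,0],32]
    - [[0,-0.05,2.45],[-0.018,0,0],32]
    - [[0,0,2.95],[-0.018,0,0],32]
    - [[0,0.1,3.4],[-0.018,0,0],32]
    - [[0,0.15,3.9],[-0.018,0,0],32]
    - [[0,0.25,4.4],[-0.018,0,0],33]
    - [[0,0.25,4.4],[-0.018,0,0],33]

```text
clock: 9.4
ee_pos: [0.4747, 0.0564, 0.0773]
eef_rot: [-0.022, 0.067, 0.951, -0.3]
wrist_force: [-0.9, -0.1, 0.1]
opening: 0.327
```

```bash
python3 look.py scene 7 180 180 110 90 7;  python3 arc2.py 72 86 2 55
```

```text
t 9.4 world [0.475 0.056 0.077] cradle [164.1   0.3  77.3] F [-0.898 -0.075  0.057] Fcradle [ 0.196 -0.88   0.057] op 0.327 j [-0.566  0.264  2.111  0.861  1.392  0.698]
tool axes in cradle
 [[-0.005 -0.819  0.573]
 [-1.     0.003 -0.003]
 [ 0.001 -0.573 -0.819]]
72.0 [0.04, 0.0, -0.04] [0.0, -0.003, -0.004]
74.0 [0.04, 0.11, 0.45] [0.0, -0.003, -0.004]
76.0 [0.04, 0.23, 0.93] [0.0, -0.003, -0.004]
78.0 [0.04, 0.38, 1.4] [0.0, -0.003, -0.004]
80.0 [0.04, 0.54, 1.87] [0.0, -0.003, -0.004]
82.0 [0.04, 0.71, 2.33] [0.0, -0.003, -0.004]
84.0 [0.04, 0.9, 2.78] [0.0, -0.003, -0.004]
86.0 [0.04, 1.11, 3.23] [0.0, -0.003, -0.004]
```

View pics/scene7a.png

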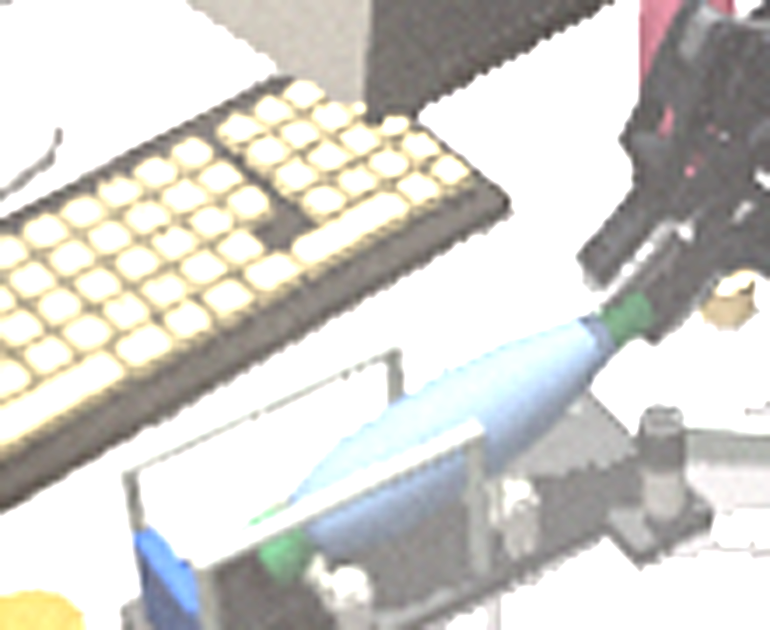

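The cop is at about 70°, with the rear finger clear above it and the front finger beneath the nose. I'll do the last part slowly.

>>> play_rows:
  moves:
    - [[0,0.05,0.2],[0,0,0],34]
    - [[0,0.1,0.45],[0,0,0],34]
    - [[0,0.2,0.7],[0,0,0],34]
    - [[0,0.25,0.95],[0,0,0],34]
    - [[0,0.3,1.2],[0,0,0],34]
    - [[0,0.4,1.4],[0,0,0],34]
    - [[0,0.45,1.65],[0,0,0],34]
    - [[0,0.55,1.85],[0,0,0],34]
    - [[0,0.65,2.1],[0,0,0],34]
    - [[0,0.65,2.1],[0,0,0],34]

```text
clock: 10.45
ee_pos: [0.4737, 0.0499, 0.0564]
eef_rot: [-0.022, 0.067, 0.951, -0.3]
wrist_force: [-0.9, 0.2, -0.2]
opening: 0.34
```

```bash
python3 look.py scene 8 180 200 110 85 7;  python3 arc2.py 80 90 2 55
```

```text
t 10.45 world [0.474 0.05  0.056] cradle [170.7   0.2  56.4] F [-0.902  0.153 -0.244] Fcradle [-0.029 -0.915 -0.244] op 0.34 j [-0.579  0.317  2.101  0.858  1.371  0.659]
tool axes in cradle
 [[-0.005 -0.82   0.573]
 [-1.     0.003 -0.003]
 [ 0.001 -0.573 -0.82 ]]
80.0 [0.03, -0.13, -0.24] [0.001, -0.003, -0.003]
82.0 [0.03, 0.05, 0.22] [0.001, -0.003, -0.003]
84.0 [0.03, 0.24, 0.68] [0.001, -0.003, -0.003]
86.0 [0.02, 0.45, 1.13] [0.001, -0.003, -0.003]
88.0 [0.02, 0.67, 1.57] [0.001, -0.003, -0.003]
90.0 [0.02, 0.91, 2.0] [0.001, -0.003, -0.003]
```

View pics/scene8a.png

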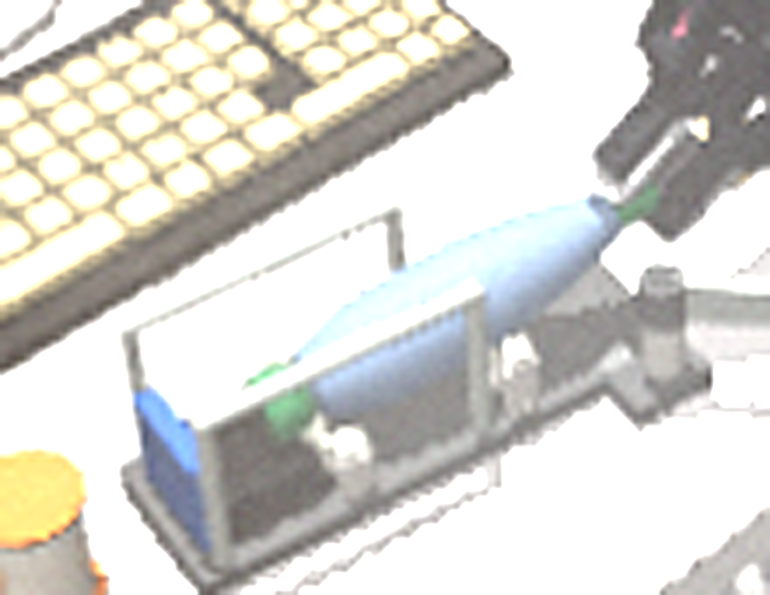

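>>> play_rows:
  moves:
    - [[0,0.1,0.15],[0,0,0],36]
    - [[0,0.2,0.3],[0,0,0],38]
    - [[0,0.3,0.45],[0,0,0],40]
    - [[0,0.35,0.6],[0,0,0],42]
    - [[0,0.35,0.6],[0,0,0],42]

```text
clock: 11.0
ee_pos: [0.4736, 0.0493, 0.0495]
eef_rot: [-0.022, 0.067, 0.951, -0.3]
wrist_force: [-0.2, 0.4, 0.3]
opening: 0.42
```

```bash
python3 look.py scene 9 180 200 110 85 7;python3 look.py top 9 150 180 110 60 7
```

```text
t 11.0 world [0.474 0.049 0.049] cradle [171.2   0.1  49.5] F [-0.228  0.415  0.348] Fcradle [-0.38  -0.283  0.348] op 0.42 j [-0.581  0.335  2.098  0.86   1.362  0.647]
tool axes in cradle
 [[-0.005 -0.82   0.573]
 [-1.     0.003 -0.004]
 [ 0.001 -0.573 -0.82 ]]
t 11.05 world [0.474 0.049 0.05 ] cradle [171.2   0.2  49.5] F [ 0.557 -0.208  0.509] Fcradle [0.131 0.58  0.509] op 0.419 j [-0.581  0.334  2.098  0.86   1.362  0.647]
tool axes in cradle
 [[-0.005 -0.82   0.573]
 [-1.     0.003 -0.003]
 [ 0.001 -0.573 -0.82 ]]
```

View pics/scene9a.png

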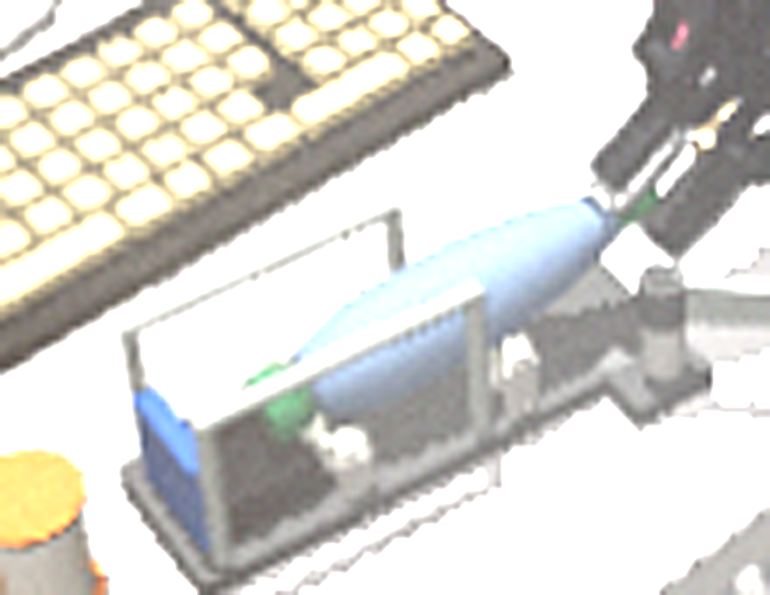

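View pics/top9a.png

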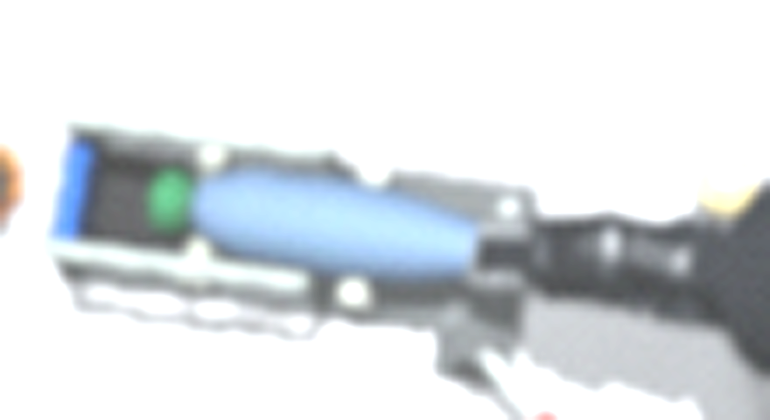

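The cop didn't move between the last two pictures while the front finger went lower, so it rests in both saddles. The top view puts its foot at about (150-190,195) and the stop face near u=95. I'll withdraw along +x.

>>> play_rows:
  moves:
    - [[0,-0.2,-0.3],[0,0,0],44]
    - [[0,-1.0,0.3],[0,0,0],44]
    - [[0,-2.0,1.0],[0,0,0],44]
    - [[0,-3.5,2.0],[0,0,0],44]
    - [[0,-5.2,3.0],[0,0,0],44]
    - [[0,-8,1],[0,0,0],30]
    - [[0,-11,-1],[0.1,0,0],0]
    - [[0,-11,-1],[0.1,0,0],0]

```text
clock: 11.9
ee_pos: [0.4653, -0.0384, 0.1262]
eef_rot: [-0.02, 0.069, 0.934, -0.351]
wrist_force: [0.6, -0.5, 0.0]
opening: 0.005
```

```bash
python3 look.py scene 10 180 200 110 85 7;python3 look.py top 10 150 180 110 60 7
python3 - <<'E'
from h import *
for P,t in(((215,0,150),0),((215,0,46),0)): print(cmd(c2w(*P),tool(t)))
E
```

```text
t 11.9 world [ 0.465 -0.038  0.126] cradle [259.3   3.8 126.2] F [ 0.616 -0.483  0.025] Fcradle [0.395 0.675 0.025] op 0.005 j [-0.712  0.154  2.062  0.695  1.495  0.732]
tool axes in cradle
 [[-0.006 -0.753  0.658]
 [-1.     0.012  0.004]
 [-0.011 -0.658 -0.753]]
t 11.95 world [ 0.464 -0.037  0.124] cradle [258.1   2.2 123.8] F [-0.486 -0.232 -0.491] Fcradle [ 0.296 -0.45  -0.491] op -0.006 j [-0.711  0.158  2.065  0.695  1.494  0.731]
tool axes in cradle
 [[-0.006 -0.755  0.655]
 [-1.     0.009  0.001]
 [-0.006 -0.655 -0.755]]
([0.09, 1.35, -4.86], [0.859, -0.004, -0.004])
([0.11, 8.14, 3.01], [0.859, -0.004, -0.004])
```

View pics/scene10a.png

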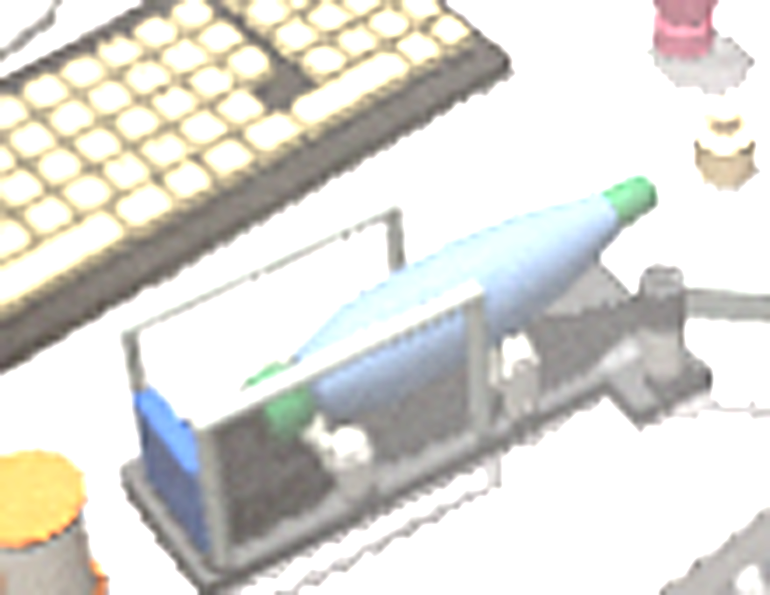

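View pics/top10a.png

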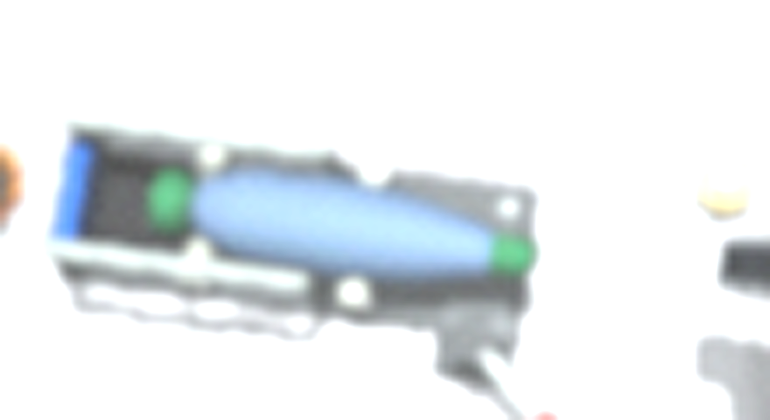

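The cop lies in both saddles with its foot about 20 mm short of the stop. The nose end is at about (533,253) in the top crop and (650,192) in the scene crop. Next I'll locate the nose and set up the push.

Run:
```python
from h import *
c=lambda x0,y0,f:(lambda u,v:(x0+(u+.5)/f-.5,y0+(v+.5)/f-.5))
P,e=tri(c(180,200,7)(650,192),c(150,180,7)(530,253)); print(w2c(P),e)
g=c(150,180,7); print("foot",w2c(plane("top",g(150,200),.035)),"stop",w2c(plane("top",g(95,192),.052)),"knob",w2c(tri(c(180,200,7)(0,0),g(0,0))[0])[:0])
```

```text
[181.05077987   3.21022035  56.91445783] 0.004109907447609985
foot [22.38894516  9.32381882 35.        ] stop [ 3.88371183  7.85551884 52.        ] knob []
```

>>> play_rows:
  moves:
    - [[0,0.3,-1],[0.14,0,0],0]
    - [[0,0.5,-2],[0.28,0,0],0]
    - [[0,0.8,-3],[0.42,0,0],0]
    - [[0,1,-4],[0.56,0,0],0]
    - [[0,1.2,-4.9],[0.7,0,0],0]
    - [[0.1,1.3,-4.9],[0.859,0,0],0]
    - [[0.1,4,-1.5],[0.859,0,0],0]
    - [[0.1,7,1.5],[0.859,0,0],0]
    - [[0.1,8.1,3.0],[0.859,0,0],0]
    - [[0.1,8.6,3.6],[0.859,0,0],0]
    - [[0.1,8.6,3.6],[0.859,0,0],0]

```text
clock: 13.1
ee_pos: [0.466, 0.0057, 0.0366]
eef_rot: [-0.051, 0.049, 0.705, -0.705]
wrist_force: [-0.6, 1.0, 0.8]
opening: -0.001
```

```bash
python3 look.py scene 11 180 200 110 85 7
```

```text
t 13.1 world [0.466 0.006 0.037] cradle [215.5  -1.5  36.6] F [-0.565  0.957  0.797] Fcradle [-0.871 -0.69   0.797] op -0.001 j [-0.232  0.104  2.125 -0.     0.915  1.481]
tool axes in cradle
 [[-0.006 -0.     1.   ]
 [-1.    -0.003 -0.006]
 [ 0.003 -1.    -0.   ]]
```

View pics/scene11a.png

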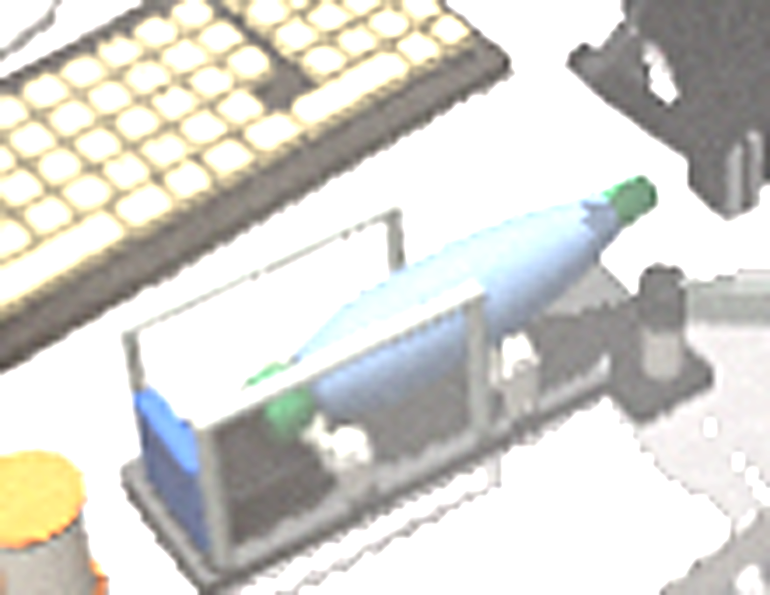

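```bash
python3 look.py top 11 150 180 110 60 7
python3 - <<'E'
from h import *
g=lambda P:((proj("top",[c2w(*P)])[0]-[150,180]+.5)*7-.5).round(0)
print(g((201,-1.5,37)),g((201,-1.5,60)),g((0,0,52)),g((181,0,57)),g((20,0,35)))
E
```

```text
t 13.15 world [0.467 0.005 0.038] cradle [215.6  -0.2  38. ] F [ 0.874 -0.15   0.536] Fcradle [0.03  0.886 0.536] op -0.004 j [-0.232  0.102  2.124 -0.     0.915  1.481]
tool axes in cradle
 [[-0.006  0.     1.   ]
 [-1.     0.001 -0.006]
 [-0.001 -1.     0.   ]]
[584. 280.] [581. 274.] [ 82. 210.] [532. 265.] [140. 222.]
```

View pics/top11a.png

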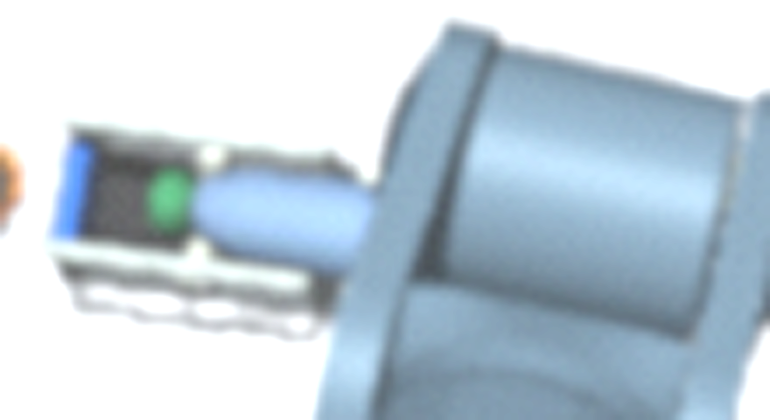

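>>> play_rows:
  moves:
    - [[-0.2,0.1,-0.5],[0,0,0],0]
    - [[-0.2,0.1,-1.0],[0,0,0],0]
    - [[-0.2,0.1,-1.4],[0,0,0],0]
    - [[-0.2,0.1,-1.7],[0,0,0],0]
    - [[-0.2,0.1,-2.0],[0,0,0],0]
    - [[-0.2,0.1,-2.3],[0,0,0],0]
    - [[-0.2,0.1,-2.5],[0,0,0],0]
    - [[-0.2,0.1,-2.5],[0,0,0],0]

```text
clock: 14.0
ee_pos: [0.4736, 0.03, 0.0379]
eef_rot: [0.049, -0.051, -0.705, 0.706]
wrist_force: [-0.4, -0.6, 0.2]
opening: 0.003
```

```bash
python3 look.py scene 12 180 200 110 85 7
```

```text
t 14.0 world [0.474 0.03  0.038] cradle [190.4   2.7  37.9] F [-0.378 -0.631  0.169] Fcradle [ 0.677 -0.289  0.169] op 0.003 j [-0.176  0.117  2.107 -0.     0.915  1.536]
tool axes in cradle
 [[-0.005  0.     1.   ]
 [-1.     0.003 -0.005]
 [-0.003 -1.     0.   ]]
```

View pics/scene12a.png

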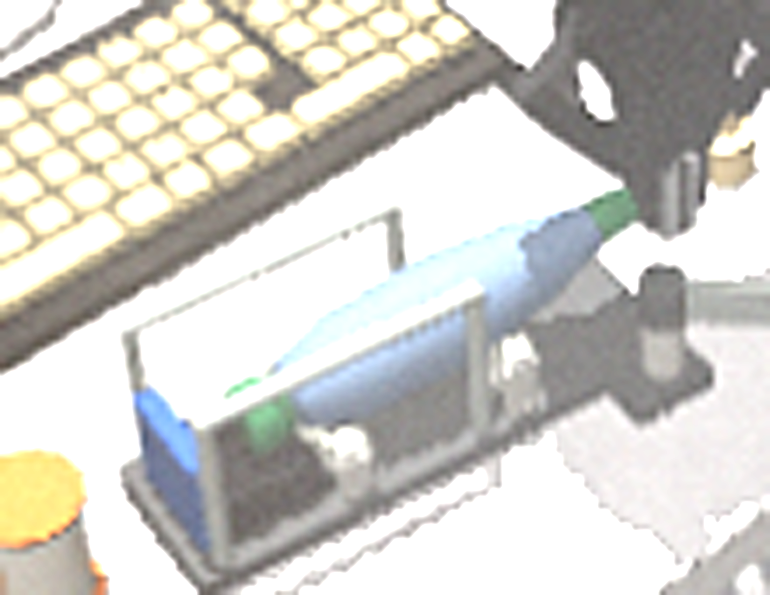

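The push is working: the foot moved to about (268,420), with no force rise. I'll continue in small steps.

>>> play_rows:
  moves:
    - [[0,0,-0.3],[0,0,0],0]
    - [[0,0,-0.6],[0,0,0],0]
    - [[0,0,-0.9],[0,0,0],0]
    - [[0,0,-1.1],[0,0,0],0]
    - [[0,0,-1.1],[0,0,0],0]

```text
clock: 14.55
ee_pos: [0.4751, 0.0411, 0.0379]
eef_rot: [0.049, -0.051, -0.705, 0.705]
wrist_force: [-0.7, 0.0, -0.1]
opening: 0.001
```

```bash
python3 look.py scene 13 180 200 110 85 7
```

```text
t 14.55 world [0.475 0.041 0.038] cradle [179.2   2.8  37.9] F [-0.694  0.005 -0.114] Fcradle [ 0.089 -0.688 -0.114] op 0.001 j [-0.152  0.122  2.101 -0.     0.916  1.56 ]
tool axes in cradle
 [[-0.005  0.     1.   ]
 [-1.     0.002 -0.005]
 [-0.002 -1.     0.   ]]
```

View pics/scene13a.png

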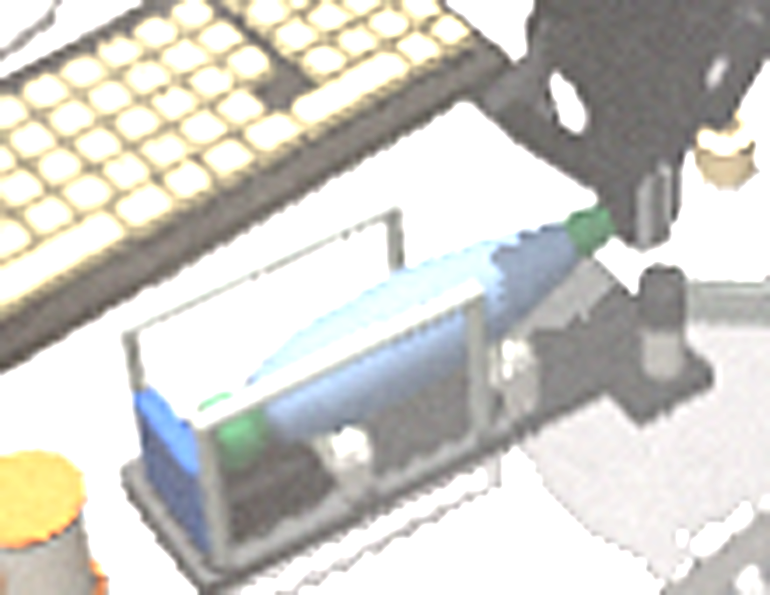

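>>> play_rows:
  moves:
    - [[0,0,-0.2],[0,0,0],0]
    - [[0,0,-0.4],[0,0,0],0]
    - [[0,0,-0.5],[0,0,0],0]
    - [[0,0,-0.5],[0,0,0],0]

```text
clock: 15.0
ee_pos: [0.4758, 0.0461, 0.0379]
eef_rot: [0.049, -0.051, -0.705, 0.705]
wrist_force: [-0.2, -0.6, -1.3]
opening: 0.003
```

```bash
python3 look.py scene 14 180 200 110 85 7
```

```text
t 15.0 world [0.476 0.046 0.038] cradle [174.1   2.8  37.9] F [-0.175 -0.602 -1.323] Fcradle [ 0.62  -0.092 -1.323] op 0.003 j [-0.141  0.125  2.099 -0.     0.916  1.571]
tool axes in cradle
 [[-0.005  0.     1.   ]
 [-1.     0.003 -0.005]
 [-0.003 -1.     0.   ]]
```

View pics/scene14a.png

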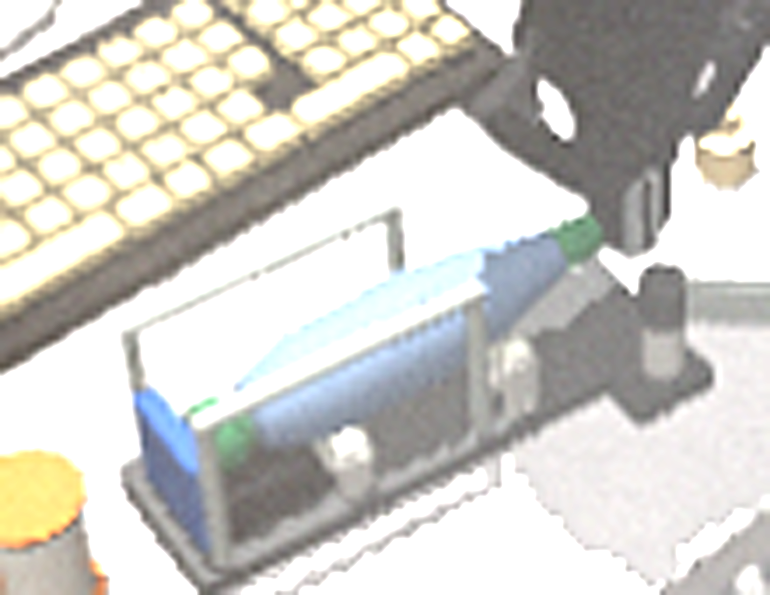

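>>> play_rows:
  moves:
    - [[0,0,-0.1],[0,0,0],0]
    - [[0,0,-0.2],[0,0,0],0]
    - [[0,0,-0.2],[0,0,0],0]

```text
clock: 15.35
ee_pos: [0.4761, 0.0481, 0.0379]
eef_rot: [0.049, -0.051, -0.705, 0.705]
wrist_force: [0.4, -0.6, -0.3]
opening: 0.0
```

```bash
python3 look.py scene 15 180 200 110 85 7; python3 look.py top 15 140 180 110 60 7
```

```text
t 15.35 world [0.476 0.048 0.038] cradle [172.1   2.8  37.9] F [ 0.449 -0.602 -0.264] Fcradle [ 0.535  0.527 -0.264] op 0.0 j [-0.137  0.126  2.097 -0.     0.916  1.575]
tool axes in cradle
 [[-0.005  0.     1.   ]
 [-1.     0.002 -0.005]
 [-0.002 -1.     0.   ]]
t 15.4 world [0.476 0.048 0.038] cradle [172.1   2.7  37.8] F [-1.183 -0.267 -0.124] Fcradle [ 0.425 -1.136 -0.124] op 0.003 j [-0.137  0.126  2.097 -0.     0.916  1.575]
tool axes in cradle
 [[-0.005  0.     1.   ]
 [-1.     0.002 -0.005]
 [-0.002 -1.     0.   ]]
```

View pics/scene15a.png

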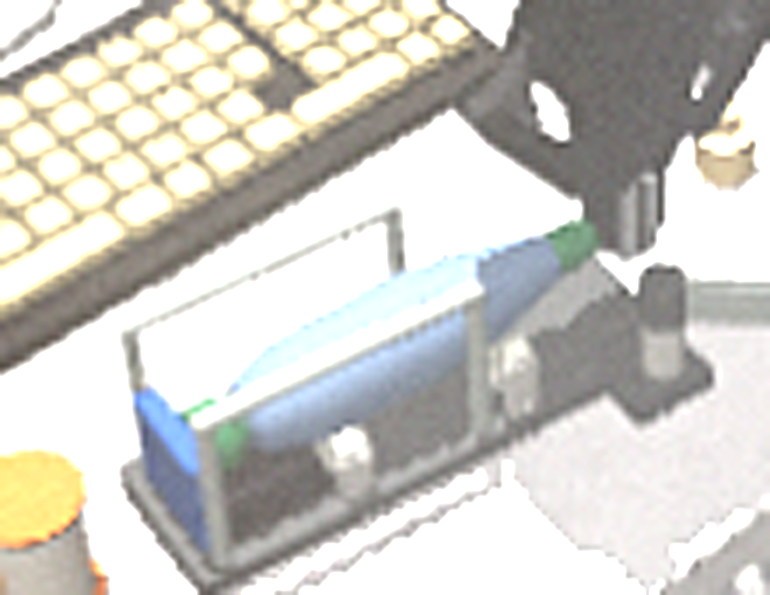

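View pics/top15a.png

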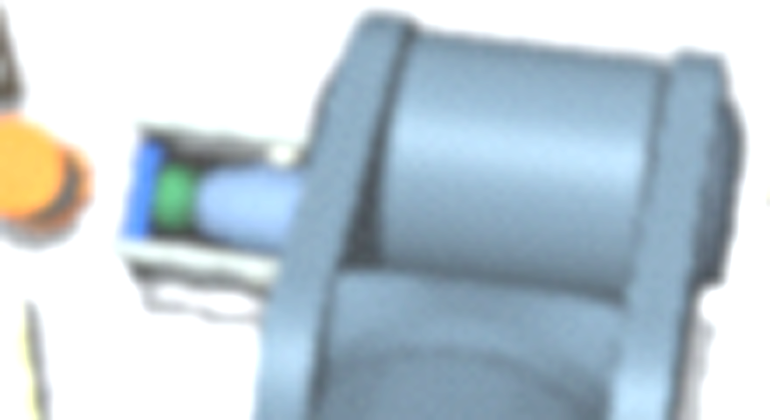

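The top view shows the foot's left edge at u≈157 and the blue face at about 155, so it's nearly home. I'll creep until the force rises.

>>> play_rows:
  moves:
    - [[0,0,-0.05],[0,0,0],0]
    - [[0,0,-0.1],[0,0,0],0]
    - [[0,0,-0.1],[0,0,0],0]

```text
clock: 15.75
ee_pos: [0.4762, 0.0491, 0.0378]
eef_rot: [0.049, -0.051, -0.705, 0.705]
wrist_force: [-0.5, -0.8, -0.2]
opening: 0.001
```

>>> play_rows:
  moves:
    - [[0,0,-0.05],[0,0,0],0]
    - [[0,0,-0.1],[0,0,0],0]
    - [[0,0,-0.1],[0,0,0],0]

```text
clock: 16.05
ee_pos: [0.4763, 0.0498, 0.0379]
eef_rot: [0.049, -0.051, -0.705, 0.706]
wrist_force: [-0.9, -1.8, 0.3]
opening: 0.001
```

>>> play_rows:
  moves:
    - [[0,0,-0.05],[0,0,0],0]
    - [[0,0,-0.1],[0,0,0],0]
    - [[0,0,-0.1],[0,0,0],0]

```text
clock: 16.35
ee_pos: [0.4764, 0.0501, 0.0378]
eef_rot: [0.049, -0.05, -0.704, 0.706]
wrist_force: [0.2, -5.5, -0.4]
opening: -0.004
```

```bash
python3 look.py scene 16 180 200 110 85 7
```

```text
t 16.35 world [0.476 0.05  0.038] cradle [170.1   2.8  37.8] F [ 0.216 -5.525 -0.37 ] Fcradle [ 5.445  0.964 -0.37 ] op -0.004 j [-0.131  0.127  2.096 -0.003  0.916  1.582]
tool axes in cradle
 [[-0.004  0.002  1.   ]
 [-1.     0.002 -0.004]
 [-0.002 -1.     0.002]]
```

The force rose to 5.5 N and motion stalled, so the foot is home. I'll back off, rise and look.

>>> play_rows:
  moves:
    - [[0,0,0.5],[0,0,0],0]
    - [[0,0,1.5],[0,0,0],0]
    - [[0,0,3],[0,0,0],0]
    - [[0,-4,4],[0,0,0],0]
    - [[2,-9,5],[0,0,0],0]
    - [[5,-9,6],[0,0,0],0]
    - [[9,-9,7],[0,0,0],0]
    - [[9,-9,7],[0,0,0],0]

```text
clock: 17.2
ee_pos: [0.373, -0.0059, 0.1263]
eef_rot: [0.05, -0.05, -0.705, 0.706]
wrist_force: [-0.7, 0.3, -0.8]
opening: -0.0
```

```bash
python3 look.py scene 17 180 200 120 85 6; python3 look.py top 17 150 185 100 65 7
```

```text
t 17.2 world [ 0.373 -0.006  0.126] cradle [239.7 -92.  126.3] F [-0.697  0.302 -0.809] Fcradle [-0.204 -0.731 -0.809] op -0.0 j [-0.322 -0.337  2.321 -0.002  1.157  1.392]
tool axes in cradle
 [[-0.006  0.002  1.   ]
 [-1.     0.    -0.006]
 [-0.    -1.     0.002]]
t 17.25 world [ 0.375 -0.006  0.127] cradle [239.7 -89.5 127.3] F [0.311 0.087 0.026] Fcradle [-0.128  0.296  0.026] op -0.006 j [-0.321 -0.332  2.316 -0.001  1.155  1.393]
tool axes in cradle
 [[-0.006  0.002  1.   ]
 [-1.     0.003 -0.006]
 [-0.003 -1.     0.002]]
```

View pics/scene17a.png

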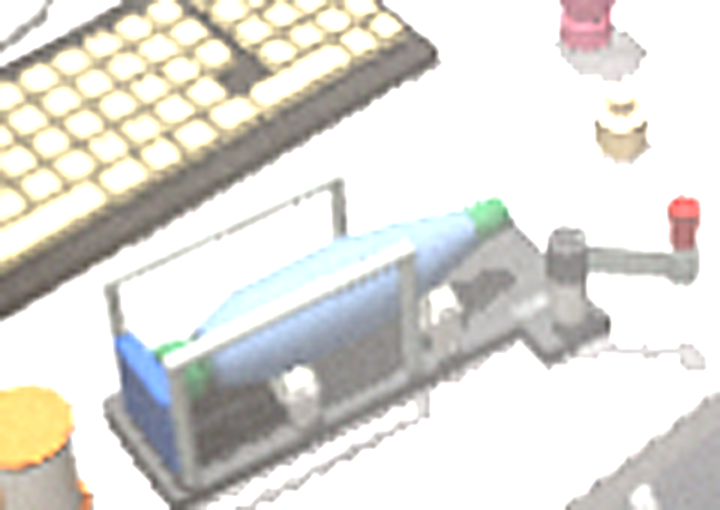

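View pics/top17a.png

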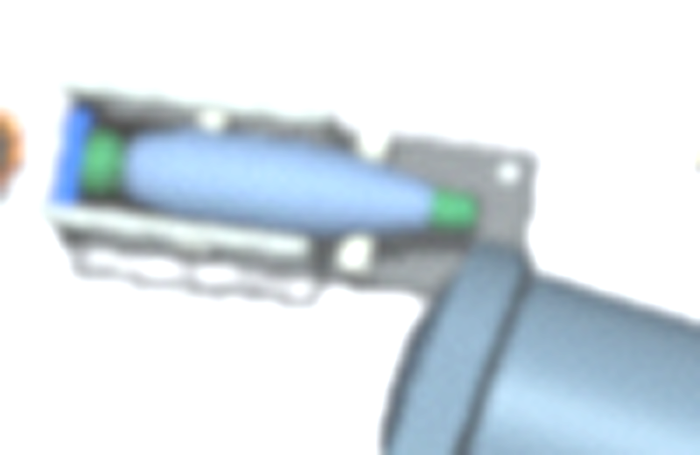

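The top view shows the green foot flush on the blue stop and the nose end at (476,208). The knob is still at the start position, about (683,205) in the scene crop. Next is the keeper.

Run:
```python
from h import *
show()
for P in((206,-93,90),(206,-93,62),(206,-22,62)): print(cmd(c2w(*P),tool(0)))
```

```text
t 17.3 world [ 0.377 -0.007  0.128] cradle [239.8 -87.9 128. ] F [ 0.263 -0.728  0.716] Fcradle [0.685 0.359 0.716] op 0.0 j [-0.32  -0.329  2.312 -0.001  1.154  1.393]
tool axes in cradle
 [[-0.005  0.002  1.   ]
 [-1.     0.004 -0.005]
 [-0.004 -1.     0.002]]
([0.54, 3.79, -3.39], [-0.002, -0.005, -0.004])
([0.55, 6.59, -3.39], [-0.002, -0.005, -0.004])
([-6.55, 6.62, -3.43], [-0.002, -0.005, -0.004])
```

>>> play_rows:
  moves:
    - [[0.5,1,-2],[0,0,0],0]
    - [[0.6,2.5,-3.4],[0,0,0],0]
    - [[0.6,4,-3.4],[0,0,0],0]
    - [[0.6,5.5,-3.4],[0,0,0],0]
    - [[0.6,6.6,-3.4],[0,0,0],0]
    - [[0.6,6.6,-3.4],[0,0,0],0]
    - [[0.6,6.6,-3.4],[0,0,0],0]

```text
clock: 18.0
ee_pos: [0.3767, 0.0275, 0.0621]
eef_rot: [0.049, -0.051, -0.705, 0.706]
wrist_force: [-0.0, -0.4, 1.1]
opening: 0.001
```

```bash
python3 look.py scene 18 220 200 90 75 8
```

```text
t 18.0 world [0.377 0.028 0.062] cradle [206.  -92.9  62.1] F [-0.044 -0.404  1.068] Fcradle [0.406 0.011 1.068] op 0.001 j [-0.229 -0.186  2.343 -0.002  0.98   1.485]
tool axes in cradle
 [[-0.005  0.002  1.   ]
 [-1.     0.004 -0.005]
 [-0.004 -1.     0.002]]
```

View pics/scene18a.png

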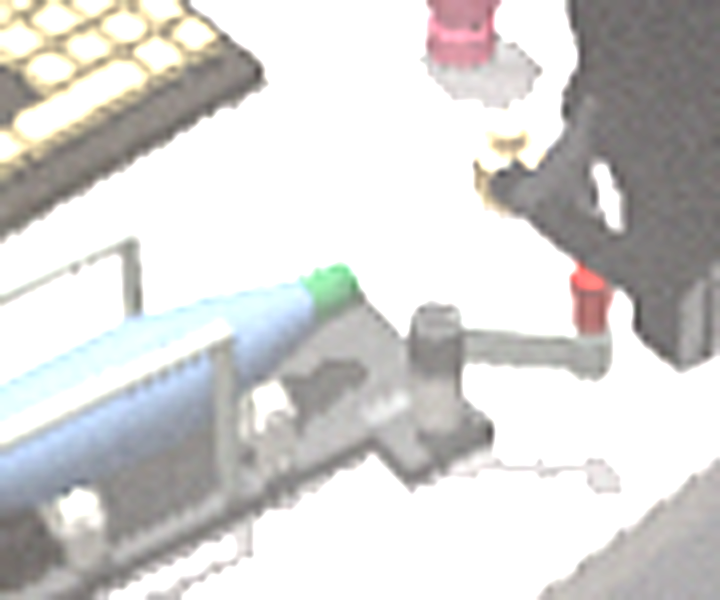

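The fingertips stand on the robot side of the knob at (590,295), clear of it. I'll push along cradle +y.

>>> play_rows:
  moves:
    - [[-0.8,0,0],[0,0,0],0]
    - [[-1.5,0,0],[0,0,0],0]
    - [[-2.1,0,0],[0,0,0],0]
    - [[-2.7,0,0],[0,0,0],0]
    - [[-3.3,0,0],[0,0,0],0]
    - [[-3.9,0,0],[0,0,0],0]
    - [[-4.5,0,0],[0,0,0],0]
    - [[-5,0,0],[0,0,0],0]
    - [[-5,0,0],[0,0,0],0]

```text
clock: 18.95
ee_pos: [0.4274, 0.0203, 0.063]
eef_rot: [0.048, -0.052, -0.704, 0.706]
wrist_force: [0.5, 0.9, 1.1]
opening: 0.002
```

```bash
python3 look.py scene 19 220 200 90 75 8
```

```text
t 18.95 world [0.427 0.02  0.063] cradle [206.3 -41.7  63. ] F [0.5   0.929 1.072] Fcradle [-0.988  0.37   1.072] op 0.002 j [-0.218 -0.05   2.22  -0.002  0.965  1.496]
tool axes in cradle
 [[-0.006  0.002  1.   ]
 [-1.     0.006 -0.006]
 [-0.006 -1.     0.002]]
```

View pics/scene19a.png

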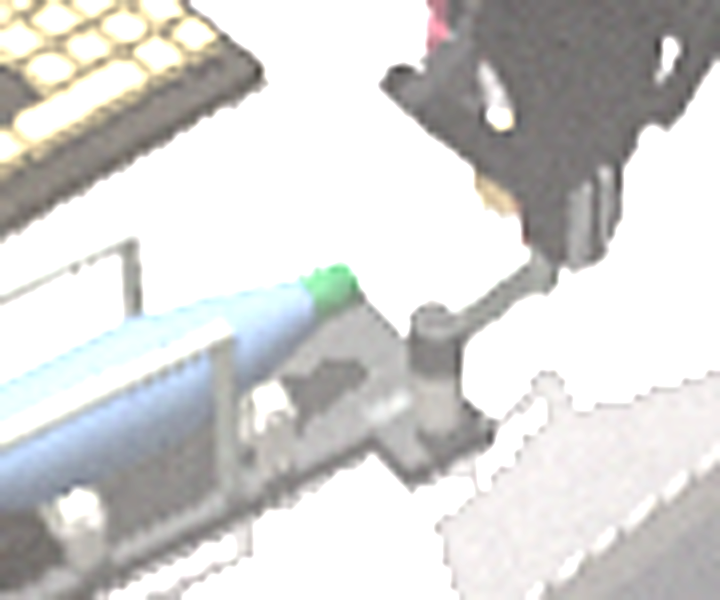

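The keeper has swung about halfway, with the knob just behind the fingers. I'll continue +y and drift slightly −x.

>>> play_rows:
  moves:
    - [[-0.5,0,-0.2],[0,0,0],0]
    - [[-1.0,0,-0.4],[0,0,0],0]
    - [[-1.5,0,-0.6],[0,0,0],0]
    - [[-1.8,0,-0.8],[0,0,0],0]
    - [[-1.8,0,-0.8],[0,0,0],0]

```text
clock: 19.5
ee_pos: [0.4464, 0.026, 0.063]
eef_rot: [0.048, -0.052, -0.705, 0.706]
wrist_force: [-0.2, -0.7, 0.3]
opening: -0.001
```

```bash
python3 look.py scene 20 220 200 90 75 8;  python3 look.py top 20 150 185 100 65 7
```

```text
t 19.5 world [0.446 0.026 0.063] cradle [198.1 -23.6  63. ] F [-0.203 -0.72   0.264] Fcradle [ 0.741 -0.104  0.264] op -0.001 j [-0.196 -0.001  2.173 -0.002  0.964  1.518]
tool axes in cradle
 [[-0.005  0.002  1.   ]
 [-1.     0.006 -0.005]
 [-0.006 -1.     0.002]]
t 19.55 world [0.446 0.026 0.063] cradle [198.2 -23.9  62.9] F [-0.327  0.014  0.695] Fcradle [ 0.031 -0.326  0.695] op -0.001 j [-0.196 -0.001  2.173 -0.002  0.964  1.517]
tool axes in cradle
 [[-0.005  0.002  1.   ]
 [-1.     0.006 -0.005]
 [-0.006 -1.     0.002]]
```

View pics/scene20a.png

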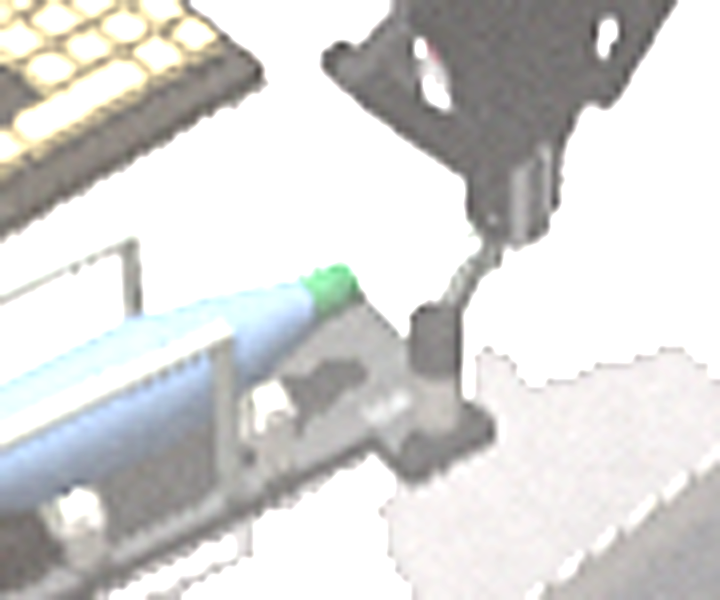

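>>> play_rows:
  moves:
    - [[1.0,0,0],[0,0,0],0]
    - [[1.3,0,2],[0,0,0],0]
    - [[1.3,0,4],[0,0,0],0]
    - [[0,0,4],[0,0,0],0]
    - [[-1.5,0,4],[0,0,0],0]
    - [[-2.7,0,4],[0,0,0],0]
    - [[-2.7,0,4],[0,0,0],0]

```text
clock: 20.3
ee_pos: [0.468, -0.0178, 0.0635]
eef_rot: [0.048, -0.052, -0.704, 0.706]
wrist_force: [-0.4, -0.1, -0.6]
opening: -0.002
```

```bash
python3 look.py scene 21 220 200 90 75 8
```

```text
t 20.3 world [ 0.468 -0.018  0.063] cradle [238.5   3.7  63.5] F [-0.414 -0.058 -0.643] Fcradle [ 0.114 -0.402 -0.643] op -0.002 j [-0.28   0.048  2.121 -0.001  0.966  1.433]
tool axes in cradle
 [[-0.005  0.002  1.   ]
 [-1.     0.006 -0.005]
 [-0.007 -1.     0.002]]
```

View pics/scene21a.png

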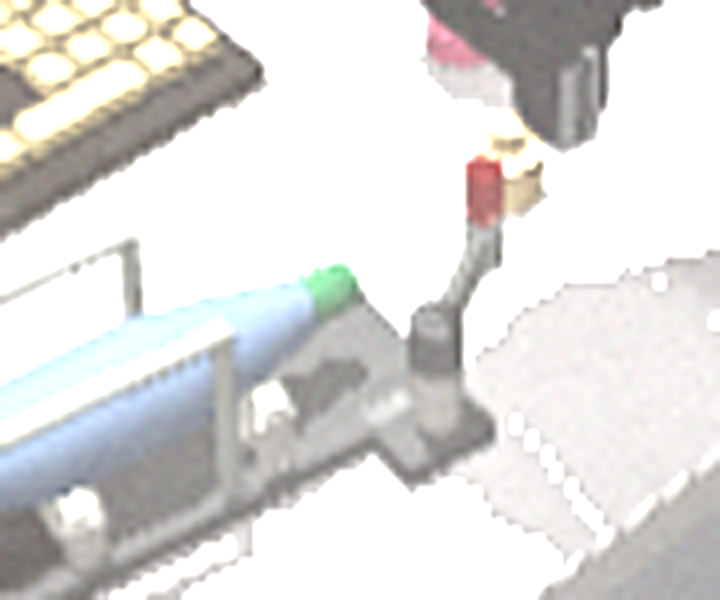

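The knob is at (485,190) and the fingers are on its +x side. I'll push −x.

>>> play_rows:
  moves:
    - [[0,0,-1],[0,0,0],0]
    - [[0,0,-1.8],[0,0,0],0]
    - [[0,0,-2.4],[0,0,0],0]
    - [[0,0,-3.0],[0,0,0],0]
    - [[-0.1,0,-3.6],[0,0,0],0]
    - [[-0.2,0,-4.2],[0,0,0],0]
    - [[-0.3,0,-4.8],[0,0,0],0]
    - [[-0.3,0,-5.1],[0,0,0],0]
    - [[-0.3,0,-5.1],[0,0,0],0]

```text
clock: 21.25
ee_pos: [0.4768, 0.0333, 0.0627]
eef_rot: [0.048, -0.051, -0.705, 0.706]
wrist_force: [-0.4, -0.3, 0.5]
opening: -0.005
```

```bash
python3 look.py scene 22 220 200 90 75 8
```

```text
t 21.25 world [0.477 0.033 0.063] cradle [186.7   5.5  62.7] F [-0.371 -0.337  0.496] Fcradle [ 0.384 -0.322  0.496] op -0.005 j [-0.167  0.074  2.096 -0.002  0.968  1.545]
tool axes in cradle
 [[-0.004  0.002  1.   ]
 [-1.     0.004 -0.004]
 [-0.004 -1.     0.002]]
```

View pics/scene22a.png

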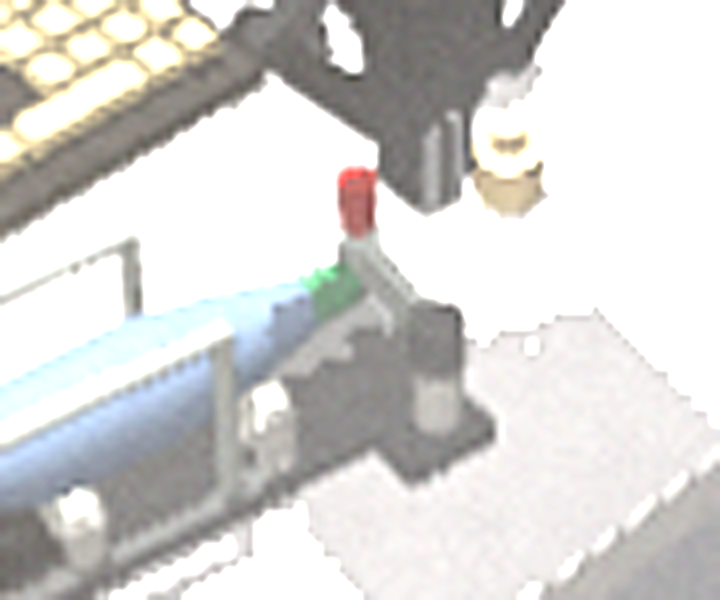

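The bar is nearly across behind the nose. I'll creep to the end stop.

>>> play_rows:
  moves:
    - [[0,0,-0.1],[0,0,0],0]
    - [[0,0,-0.2],[0,0,0],0]
    - [[0,0,-0.2],[0,0,0],0]

```text
clock: 21.6
ee_pos: [0.477, 0.0349, 0.0627]
eef_rot: [0.048, -0.051, -0.705, 0.706]
wrist_force: [0.2, 0.1, -1.2]
opening: -0.0
```

>>> play_rows:
  moves:
    - [[0,0,-0.1],[0,0,0],0]
    - [[0,0,-0.15],[0,0,0],0]
    - [[0,0,-0.15],[0,0,0],0]

```text
clock: 21.9
ee_pos: [0.4773, 0.0364, 0.0627]
eef_rot: [0.048, -0.051, -0.705, 0.706]
wrist_force: [-0.3, -1.7, -0.2]
opening: 0.003
```

```bash
python3 look.py scene 23 220 200 90 75 8
```

```text
t 21.9 world [0.477 0.036 0.063] cradle [183.6   5.5  62.7] F [-0.252 -1.709 -0.225] Fcradle [ 1.727 -0.017 -0.225] op 0.003 j [-0.16   0.075  2.094 -0.002  0.968  1.552]
tool axes in cradle
 [[-0.005  0.002  1.   ]
 [-1.     0.004 -0.005]
 [-0.004 -1.     0.002]]
```

View pics/scene23a.png

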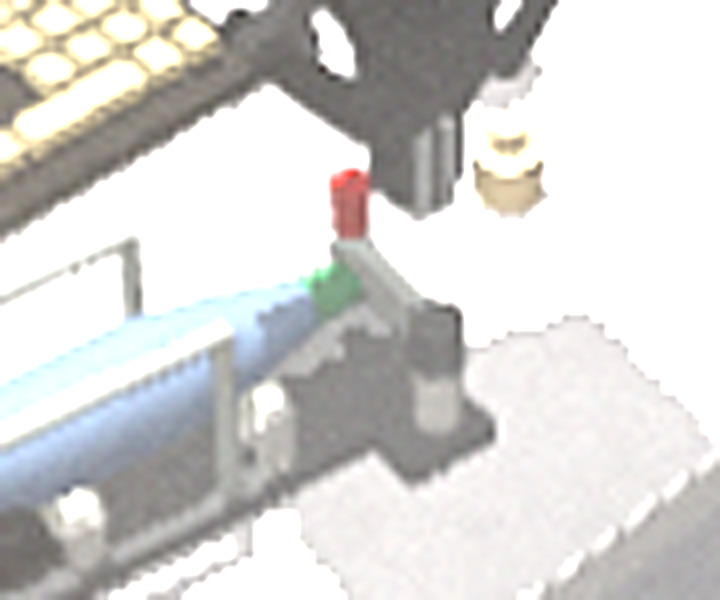

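>>> play_rows:
  moves:
    - [[0,0,-0.05],[0,0,0],0]
    - [[0,0,-0.1],[0,0,0],0]
    - [[0,0,-0.1],[0,0,0],0]

```text
clock: 22.25
ee_pos: [0.4775, 0.0371, 0.0627]
eef_rot: [0.048, -0.051, -0.704, 0.706]
wrist_force: [-0.0, -3.2, -0.4]
opening: -0.001
```

>>> play_rows:
  moves:
    - [[0,0,-0.05],[0,0,0],0]
    - [[0,0,-0.1],[0,0,0],0]
    - [[0,0,-0.1],[0,0,0],0]

```text
clock: 22.55
ee_pos: [0.4776, 0.0376, 0.0627]
eef_rot: [0.048, -0.051, -0.704, 0.707]
wrist_force: [-0.2, -5.1, 0.5]
opening: -0.0
```

Force is at 5 N and TCP x is about 182.4, against an expected 182.6, so the keeper is at its end stop. I'll back off and check.

>>> play_rows:
  moves:
    - [[0,0,0.5],[0,0,0],0]
    - [[0,0,2],[0,0,0],0]
    - [[0,-1,4],[0,0,0],0]
    - [[0,-5,8],[0,0,0],0]
    - [[0,-10,12],[0,0,0],0]
    - [[0,-14,17],[0,0,0],0]
    - [[0,-14,22],[0,0,0],0]
    - [[0,-14,25],[0,0,0],0]
    - [[0,-14,25],[0,0,0],0]
    - [[0,-14,25],[0,0,0],0]

```text
clock: 23.55
ee_pos: [0.4419, -0.2104, 0.2038]
eef_rot: [0.049, -0.052, -0.704, 0.706]
wrist_force: [-0.3, 0.1, 0.1]
opening: -0.003
```

```bash
python3 look.py scene 24 150 190 150 110 5;  python3 look.py top 24 110 180 120 70 6
python3 - <<'E'
from h import *
c=lambda x0,y0,f:(lambda u,v:(x0+(u+.5)/f-.5,y0+(v+.5)/f-.5))
for n in("scene","top"):
    im=cv2.imread(f"pics/{n}24.png"); h=cv2.cvtColor(im,cv2.COLOR_BGR2HSV)
    m=((h[...,0]<6)|(h[...,0]>174))&(h[...,1]>150)&(h[...,2]>90); m[:,:150]=0;m[:,260:]=0;m[:190]=0;m[262:]=0
    v,u=np.nonzero(m); print(n,u.mean(),v.mean(),len(u))
    if n=="scene": a=(u.mean(),v.mean())
    else: P,e=tri(a,(u.mean(),v.mean())); print(w2c(P),e)
E
```

```text
t 23.55 world [ 0.442 -0.21   0.204] cradle [432.8   4.  203.8] F [-0.272  0.096  0.051] Fcradle [-0.058 -0.283  0.051] op -0.003 j [-0.677 -0.116  1.989  0.     1.263  1.037]
tool axes in cradle
 [[-0.007  0.003  1.   ]
 [-1.     0.005 -0.007]
 [-0.005 -1.     0.003]]
t 23.6 world [ 0.442 -0.209  0.203] cradle [431.5   3.7 203.1] F [-0.372 -0.541 -0.249] Fcradle [ 0.586 -0.295 -0.249] op 0.0 j [-0.674 -0.116  1.99   0.     1.263  1.038]
tool axes in cradle
 [[-0.005  0.002  1.   ]
 [-1.     0.004 -0.005]
 [-0.004 -1.     0.002]]
scene nan nan 0
top 219.0 211.28571428571428 7
 ** On entry to DLASCL parameter number  4 had an illegal value
 ** On entry to DLASCL parameter number  4 had an illegal value
 ** On entry to DLASCL parameter number  4 had an illegal value
 ** On entry to DLASCL parameter number  4 had an illegal value
 ** On entry to DLASCL parameter number  5 had an illegal value
 ** On entry to DLASCL parameter number  4 had an illegal value<stdin>:6: RuntimeWarning: Mean of empty slice.
  ret = ret.dtype.type(ret / rcount)
<stdin>:7: RuntimeWarning: Mean of empty slice.
Traceback (most recent call last):
  File "h.py", line 14, in tri
    s=np.linalg.lstsq(np.c_[d1,-d2],o2-o1,rcond=None)[0]
      ~~~~~~~~~~~~~~~^^^^^^^^^^^^^^^^^^^^^^^^^^^^^^^^
numpy.linalg.LinAlgError: SVD did not converge in Linear Least Squares
```

View pics/scene24a.png

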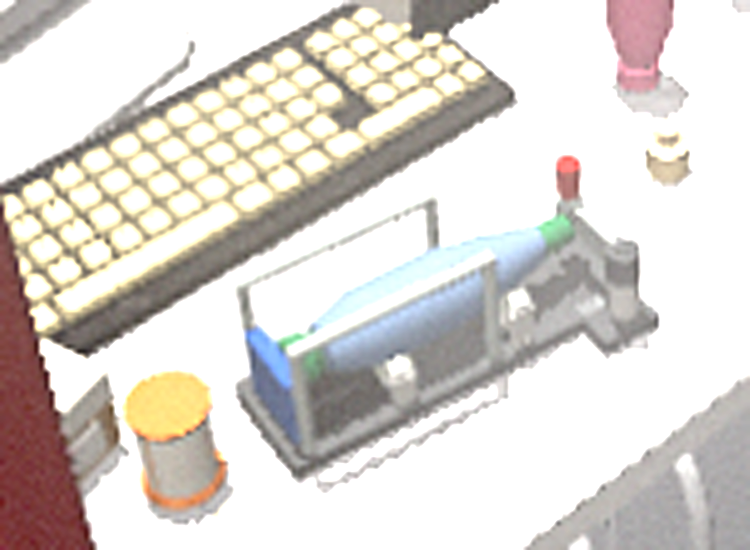

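View pics/top24a.png

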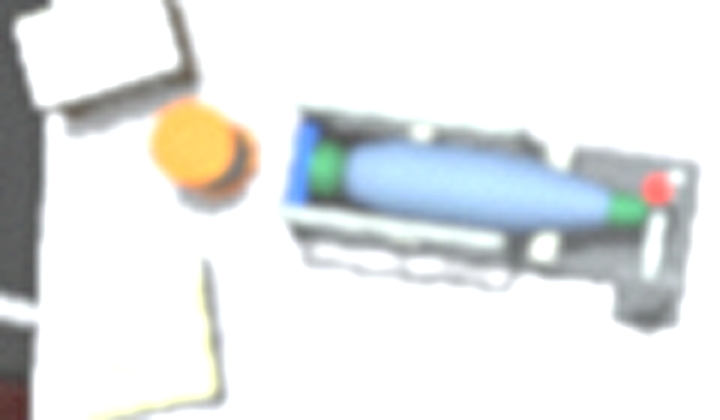

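Run:
```python
from h import *
c=lambda x0,y0,f:(lambda u,v:(x0+(u+.5)/f-.5,y0+(v+.5)/f-.5))
P,e=tri(c(150,190,5)(568,176),c(110,180,6)(657,188)); print(w2c(P),e)
print("start knob->", w2c([.4074,.033,.066]))
print("pivot(scene,z56)",w2c(plane("scene",c(150,190,5)(622,247),.056)))
for n in("scene","top"):
    a=cv2.imread(f"pics/{n}0.png");b=cv2.imread(f"pics/{n}24.png"); cv2.imwrite(f"pics/{n}_cmp.png",b)
```

```text
[162.18014099  13.99177689  66.1968083 ] 0.0018832925157741265
start knob-> [196.39849895 -63.23068568  66.        ]
pivot(scene,z56) [160.57369739 -34.290682    56.        ]
```

View pics/top24.png

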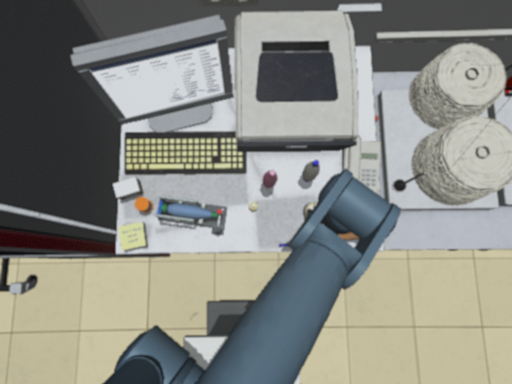

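The knob lies at (1.6, 48) mm from the pivot, which gives an angle of about 0.03. Bystanders look unmoved and the robot is clear, so I'll hand in.

```bash
python3 -c "
from cell import ctrl
print(ctrl.job_done())"
```

```text
the job is handed in; nothing more can be done
None
```

The job is done and handed in at about 23.6 s of the 72 s allowed.

- **Tipping:** I straddled the nose loosely with the open fingers. The rear finger tipped the cop and the front finger carried it down the arc into both saddles. It was never squeezed or dropped.
- **Pushing home:** I pushed the nose with shut fingertips until motion stalled at about 5.5 N, with the foot on the blue stop.
- **Keeper:** I swung the keeper by its knob until the force rose to about 5 N at its end stop.

**Last checks:**
- The final pictures show the foot flush on the stop and the bar across behind the nose. The measured keeper angle is about 0.03 rad.
- The bystanders I could see look unmoved. The arm hid part of the worktop on the right (half cop, magnifier, wooden case, pen) in the last top view. The arm stayed well above that area and I saw no unexpected forces.
- The robot was clear of everything at hand-in.

**Disagreements:**
- The cameras and the robot's own position disagreed by up to about 4 to 8 mm sideways at the cradle. I set the sideways position from the cop itself and the end positions from contact force.
- My last automatic colour mask for the knob found nothing in the scene view, so I picked the knob by hand there.

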